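# Press the coaster pile home under its keepers

## Robot

A 6-joint arm with a two-finger parallel gripper is mounted at the origin on the work surface. World frame = base frame: x ahead of the robot, y to its left, z up, the work surface at z = 0. Lengths are in m, angles in rad, forces in N, time in s.
With the tool pointing down it reaches from about 0.375 to 0.975 m from the base axis. Payload 3.8 kg.
Tool frame: the origin (TCP) lies on the mounting face of the last link; the fingertips stand 173 mm ahead of it and the grasp point (between the pads) lies 155 mm ahead of it; z points along the fingers, y is the direction in which the jaws open and shut (so a half turn about z gives the same grasp; the last joint's range is limited). The gripper opens to 85 mm and grips with 20 to 120 N. Pads are 22 mm wide; open, the fingers measure 114 mm over their backs; the gripper's body (76 mm by 85 mm) begins 54 mm behind the grasp point. The pads swing forward as they close: fully open they stand 13 mm farther back than shut.
Start: joints at [-1.289, 0.264, 1.604, -0, 1.274, -0.037], TCP at [0.212, -0.641, 0.405] pointing down, gripper open.
Joint ranges: [-2.63, 2.63], [-0.94, 2.18], [0.31, 2.57], [-1.31, 4.45], [0, 2.66], [-2.55, 2.55]. Speed limits (rad/s): [2.57, 2.57, 3.14, 3.14, 3.14, 3.14].

## Interface

Orientations are given as a rotation vector (axis times angle).
In Python, from workcell import bot gives the robot as it stands.
- The arm moves only by the shell command python3 -m jog 'ROWS' [FORCE]. ROWS is JSON, a list that holds one entry, the list of rows, each a list of 7 numbers: the closure, from 0 (fully open) to 1 (shut), then the shift along the tool's x, y, z in cm, then the turn, a rotation vector about the tool's x, y, z in rad. A call has 1 to 12 rows; each row is the pose to reach, as a shift and turn from the pose commanded when the call began, along the tool's axes at that moment; what a row does not reach only later rows make up. A row lasts 1/8 s, in which the tool goes at most 62.5 mm and 10.7 degrees, less where a joint would pass 70% of its speed; a pose out of reach is approached as far as the arm can. A call with a gripper value outside its range is refused whole. The fingers move at their own pace and stop on an object; FORCE is the grip in N (left out, the last holds). Time passes only in rows, so rows that repeat a pose let the fingers close. It gives the time, the measured TCP pose, the force and the opening at its end, in the units of the state.
- bot.read_state(): the state, without advancing time (a new reading comes with each control period).
- bot.read_camera(name): name is "scene" or "side" or "wrist"; returns the picture (480x640x3 uint8, red, green, blue); there is no depth.
- bot.camera_model(name): a dict with "intrinsics" (3x3 intrinsics, pixels), "rvec" (rotation vector, rad) and "tvec" (3), from world to camera coordinates, as OpenCV has them. Camera axes: x right, y down, z forward; pixel columns grow to the right and rows downward; lengths in m; the calibration is good to about 2 mm. A picture is of the moment at which its call begins: read the wrist's pose just before it. camera_model takes no time and is no camera call; for the wrist camera it gives the pose at the moment of the call.
- bot.finish_job(): hands the job in, once; it reports no verdict.
The state is a dict: "time": time; "q": joint angles; "joint_vel": joint speeds; "joint_torque": joint torques, N m; "tool_pos": TCP position; "tcp_rot": TCP orientation; "wrist_force": force on the tool from outside, world axes, zero at the start; "torque": the same for the moment, N m; "width": opening from 0.0 (shut) to 1.0 (fully open).
Only numpy, scipy, OpenCV 4.12 (cv2) and the standard library are available. Lean on these libraries where they do the work, as an engineer would, in place of code of your own. Each camera call takes 0.05 s, during which the arm holds its last target.

## Task

Take the tamper out of its slanting block and press the pile of wooden mill coasters in the dispenser squarely down with its flat face, firmly but gently, until the sprung plate bottoms out level; hold it there for a second, so that both sprung keepers close over the top coaster by themselves and keep the pile down. Then set the tamper down gently, upright, on the cork mat and leave everything else on the bench where it is.

Things in the scene. Friction and masses are not known exactly. Their poses are not given: they have to be found in the camera images.
- dispenser: Coaster dispenser, fixed: round dark wood base (124 mm across, 14 high), four thin upright guide rods (to 108 mm high, inner sides 42 mm from the centre), between them a sprung plate with a pile of three olive wood coasters (each 80 mm across, 10 thick) over a steel spring cup. Origin: centre of the underside, on the table; z up; keepers at its +y and -y sides.
- lift (a joint): How far the sprung plate is pressed down, m: 0 = fully up (plate top 66 mm, pile top 96 mm above the table). Spring: 4.5 N at 0, then 0.2 N per mm. It bottoms out on the cup's rubber bumpers. The cup, with the keepers, is screwed higher or lower in the base to set the spring, so the stop lies anywhere from 18 to 28 mm down; it is not told. Later the keepers hold the pile 3 mm above the stop.
- keeper_left (a joint): Sprung steel keeper, 22 mm wide, hinged on the cup at the dispenser's +y side; inward nose, its underside 3 mm above the pile's top at the stop (71 to 81 mm above the table); flared tab above, up to 107 mm high, 64 mm from the axis. Rad: 0 to 0.03 = leaning out on the side of the pile; 0.128 = closed, nose tip 34 mm from the axis. It closes by its spring, never forced by hand.
- keeper_right (a joint): The same keeper at the dispenser's -y side; same values.
- plate_top (a point): Centre of the top of the sprung plate (72 mm across, 4 thick), under the pile; z is its normal. The plate rocks by up to 6 degrees on its spring if it is pressed off centre or askew.
- top_coaster (a point): Centre of the upper face of the top coaster (80 mm across); z is its normal. It turns with the coaster.
- tamper_grip (a point): Tamper, loose, 0.27 to 0.43 kg, 110 mm long: flat round steel foot (56 mm across, 22 thick), neck (20 mm), smooth round wooden handle 31 mm across from 49 to 110 mm above the flat face. This point is on its axis in the handle, 78 mm above the face. z runs along the axis from face to handle end. It starts in the slanting block, axis 35 degrees from vertical.
- tamper_face (a point): The centre of the tamper's flat face; same axes as tamper_grip.
- block: Slanting wooden tamper block, fixed, 120 x 84 mm, about 85 mm high: a square well (60 x 60 mm inside, 26 deep, walls 8 mm), its axis 35 degrees from vertical, mouth leaning towards the block's -x side, holds the tamper's foot, which comes out along that axis. Origin: centre of the underside, on the table.
- mat_top (a point): Centre of the top of the square cork mat, 120 x 120 mm, 6 mm thick, fixed on the table.
- olive_mill_mid (a point): Pale olive wood mill, 60 mm across, 165 mm high, standing; this point is half-way up. Bystander.
- walnut_mill_mid (a point): Dark walnut mill, 60 mm across, 150 mm high, standing; point half-way up. Bystander.
- tin_mid (a point): Green enamel spice tin with its lid on, 83 mm across, 108 mm high with its brass knob; this point is 50 mm up. Bystander.
- stopper1_mid (a point): Clear glass cruet stopper standing on its head, 42 mm across, 64 mm high; point half-way up. Bystander.
- stopper2_mid (a point): Green glass cruet stopper standing on its head, 42 mm across, 64 mm high; point half-way up. Bystander.
- funnel_mid (a point): Steel filling funnel standing mouth down, 90 mm across, 85 mm high; point half-way up. Bystander.
- bowl_mid (a point): White pinch bowl, 84 mm across, 38 mm high; point half-way up. Bystander.
There are look-alikes about, which are no part of the job. What is shaped like the block but orange or purple is not meant.

How it is judged:
On the way, in this order (a step that is already met when the one before it is completed fails the run):
1. the tamper is lifted clear of its slanting block (distance between tamper_face and block above 0.1 m and contact force between the fingers and tamper above 1 N), for 0.1 s.
2. the held tamper's flat face presses the pile down until the plate bears on its stop with over 2 N, plate and top coaster level within 3 degrees, for half a second (contact force between plate and dispenser above 2 N and value of joint lift above 0.015 m and angle between each of plate_top, top_coaster's own z axis and vertical below 0.052 rad and contact force between tamper and coaster3 above 3 N and contact force between the fingers and tamper above 1 N), for 0.5 s.
At the end, for the whole second after the job is handed in: Both keepers closed (over 0.10 rad) on the pile; its top 67 to 84.5 mm above the table, level within 3 degrees, within 6 mm of the axis; plate over 12 mm down; tamper at rest on its face on the cork mat, upright within 3.4 degrees, within 45 mm of the mat's centre along either side (value of joint each of keeper_left, keeper_right above 0.1 rad and value of joint lift above 0.012 m and angle between each of plate_top, top_coaster's own z axis and vertical below 0.052 rad and horizontal distance between top_coaster and dispenser below 0.006 m and height (world z) of top_coaster between 0.067 and 0.0845 m and angle between tamper_face's own z axis and vertical below 0.06 rad and linear speed of tamper below 0.01 m/s and x of tamper_face in the frame of mat_top between -0.045 and 0.045 m and y of tamper_face in the frame of mat_top between -0.045 and 0.045 m and z of tamper_face in the frame of mat_top between -0.003 and 0.004 m); the robot touches nothing.
It fails at once if the pile is pressed or struck with more than 45 N (contact force between tamper and coaster3 above 45 N).
It fails at once if the tamper bears on the rods or keepers with more than 15 N (contact force between tamper and dispenser above 15 N).
It fails at once if the gripper or arm itself pushes on the dispenser or the coasters (more than 3 N) (contact force between any of the arm, the fingers and dispenser above 3 N or contact force between any of the arm, the fingers and coaster1 above 3 N or contact force between any of the arm, the fingers and coaster2 above 3 N or contact force between any of the arm, the fingers and coaster3 above 3 N).
It fails at once if the tamper is dropped or banged on the mat or table (over 80 N) (contact force between tamper and mat above 80 N or contact force between tamper and table above 80 N).
It fails at once if a bystander is moved by more than 20 mm (distance of any of olive_mill_mid, walnut_mill_mid, tin_mid, stopper1_mid, stopper2_mid, funnel_mid, bowl_mid from where it was at the start of the episode above 0.02 m).
It also fails if it takes over 51 s, if anything falls off the work surface, if the arm or the gripper's body presses on something with over 40 N, if the wrist force passes 120 N, or if a joint passes its speed limit or range.

## Working session

There is one attempt and no reset: what is moved stays moved. The work goes in short steps, Python scripts to look and compute and a shell command to move; the robot and the scene stay as the last step left them, time stands still between calls to the robot, and variables do not carry over. Pictures are saved under pics/ and viewed, and the job is handed in when it is done.

```bash
ls; mkdir -p pics; python3 - <<'E'
from workcell import bot
import cv2,numpy as np
print(bot.read_state())
for n in ["scene","side","wrist"]:
    m=bot.camera_model(n);print(n,m)
    im=bot.read_camera(n);cv2.imwrite(f"pics/{n}0.png",im[:,:,::-1])
E
```

```text
pics
{'time': 0.0, 'q': array([-1.28891266e+00,  2.64801531e-01,  1.60537147e+00, -1.83617222e-06,
        1.27372118e+00, -3.69091781e-02]), 'joint_vel': array([ 1.15724299e-04,  2.03240111e-03, -7.76895492e-04, -5.13016846e-05,
        4.91079890e-04,  7.34548564e-04]), 'joint_torque': array([-6.86579206e-04, -5.15110874e+01, -3.67313111e+01, -2.36911492e-04,
        1.27741348e-02, -3.58140483e-06]), 'tool_pos': array([ 0.21145646, -0.64066632,  0.40333036]), 'tcp_rot': array([-3.09951224e+00, -4.98279147e-01,  4.44125356e-04]), 'wrist_force': array([0.03289782, 0.40885087, 0.94642425]), 'torque': array([-0.03458264,  0.01571108, -0.00482865]), 'width': 1.0015397740729772}
scene {'intrinsics': array([[490.77996291,   0.        , 325.90987802],
       [  0.        , 490.77996291, 235.09072957],
       [  0.        ,   0.        ,   1.        ]]), 'rvec': array([ 2.4947115 ,  0.66656843, -0.21136884]), 'tvec': array([-0.44023761, -0.1564303 ,  1.3013569 ])}
side {'intrinsics': array([[464.18002033,   0.        , 319.43596015],
       [  0.        , 464.18002033, 237.22600229],
       [  0.        ,   0.        ,   1.        ]]), 'rvec': array([ 0.19703954, -2.81524442,  1.24409877]), 'tvec': array([0.49286871, 0.11331552, 1.12905465])}
wrist {'intrinsics': array([[378.84292321,   0.        , 321.10838828],
       [  0.        , 378.84292321, 238.84553879],
       [  0.        ,   0.        ,   1.        ]]), 'rvec': array([-2.31648452,  1.67488059,  0.28359179]), 'tvec': array([-0.67318845, -0.04257243,  0.38053785])}
```

View pics/scene0.png

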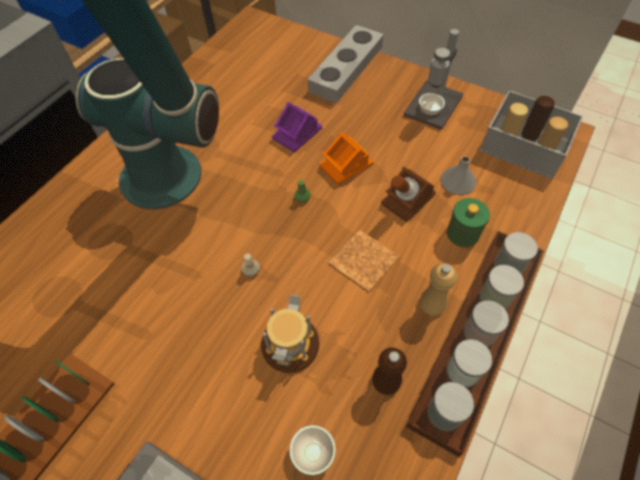

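View pics/side0.png

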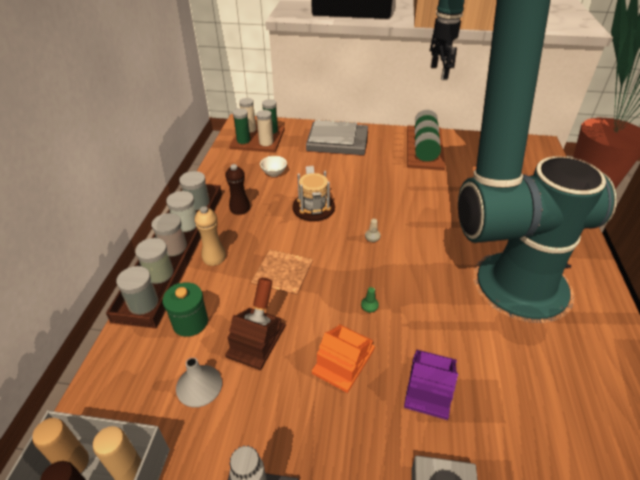

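View pics/wrist0.png

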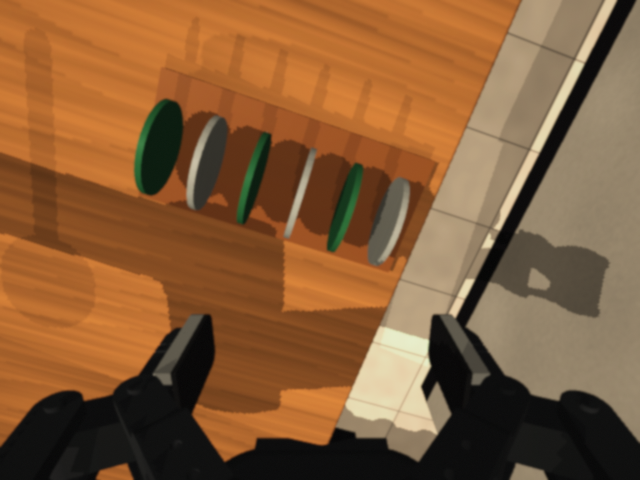

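The scene view shows the dispenser near (290,340), the mat near (365,260), and the brown block with the tamper near (408,193). In the side view they are at about (313,200), (283,270) and (255,330). I'll zoom in on them next.

```bash
python3 - <<'E'
import cv2,numpy as np
a=cv2.imread("pics/scene0.png");b=cv2.imread("pics/side0.png")
def c(im,x,y,w,h,s):return cv2.resize(im[y:y+h,x:x+w],None,fx=s,fy=s,interpolation=cv2.INTER_CUBIC)
cv2.imwrite("pics/z1.png",np.hstack([c(a,360,150,100,90,4),c(b,210,265,100,90,4)]))
cv2.imwrite("pics/z2.png",np.hstack([c(a,240,285,100,100,4),c(b,270,145,100,100,4)]))
cv2.imwrite("pics/z3.png",np.hstack([c(a,320,220,90,80,4),c(b,240,240,90,80,4)]))
E
```

```text
(no output)
```

View pics/z1.png

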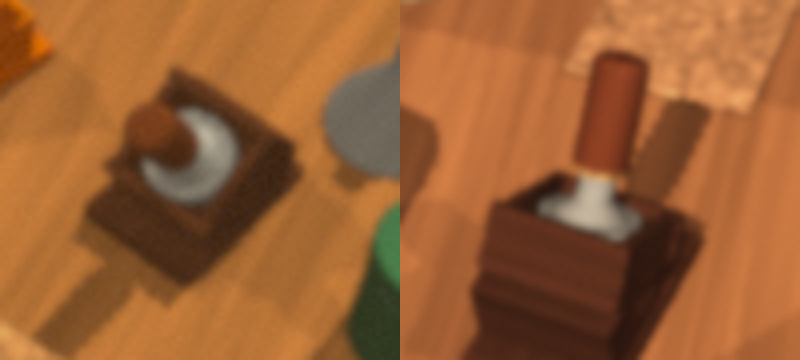

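View pics/z2.png

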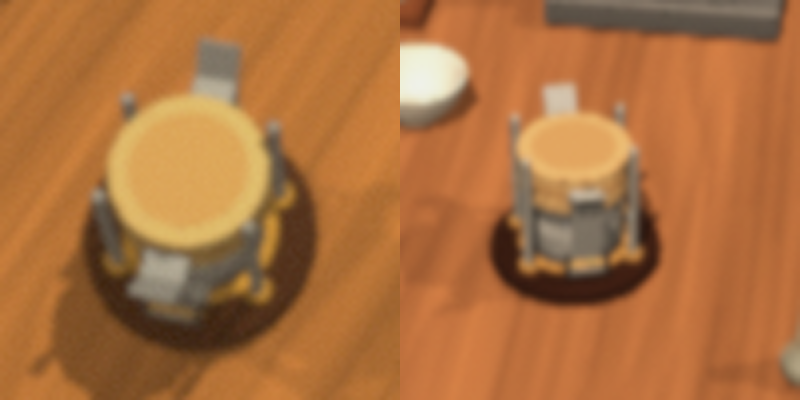

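View pics/z3.png

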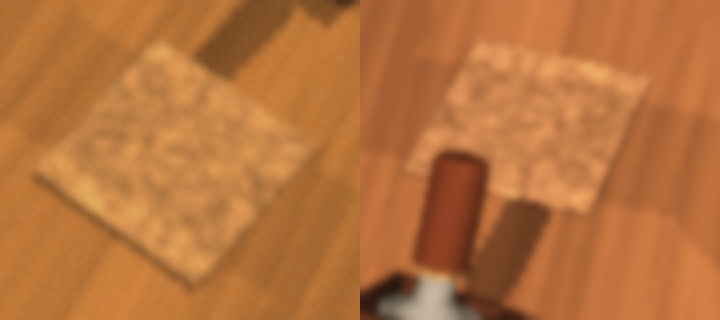

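```bash
cat > h.py <<'E'
import cv2,numpy as np
from scipy.spatial.transform import Rotation as R
from workcell import bot
def cam(n):
    m=bot.camera_model(n);Rm=cv2.Rodrigues(m["rvec"])[0];return m["intrinsics"],Rm,m["tvec"]
def proj(n,P,c=None):
    K,Rm,t=c or cam(n);p=(np.atleast_2d(P)@Rm.T+t)@K.T;return p[:,:2]/p[:,2:]
def plane(n,uv,z,c=None):
    K,Rm,t=c or cam(n);o=-Rm.T@t
    d=np.linalg.inv(K)@np.c_[np.atleast_2d(uv),np.ones(len(np.atleast_2d(uv)))].T
    d=(Rm.T@d).T;return o+d*((z-o[2])/d[:,2])[:,None]
def tri(obs):  # list of (name or cam,uv)
    A=[];
    for c,uv in obs:
        K,Rm,t=cam(c) if isinstance(c,str) else c
        P=K@np.c_[Rm,t];A+= [uv[0]*P[2]-P[0],uv[1]*P[2]-P[1]]
    x=np.linalg.svd(np.array(A))[2][-1];x=x[:3]/x[3]
    r=[np.round(proj(None,x,cam(c) if isinstance(c,str) else c)[0]-uv,1) for c,uv in obs]
    return x,r
E
python3 - <<'E'
from h import *
np.set_printoptions(precision=4,suppress=True)
S=lambda x,y,ox,oy:np.array([x/4+ox,y/4+oy])
print("handle end",tri([("scene",S(148,125,360,150)),("side",S(222,58,210,265))]))
print("foot",tri([("scene",S(190,155,360,150)),("side",S(188,213,210,265))]))
print("pile",tri([("scene",S(188,170,240,285)),("side",S(175,147,270,145))]))
print(plane("scene",[S(188,170,240,285)],.096),plane("side",[S(175,147,270,145)],.096))
a=plane("scene",[S(*p,320,220) for p in [(160,40),(318,150),(193,288),(37,177)]],.006)
b=plane("side",[S(*p,240,240) for p in [(120,40),(287,77),(225,213),(50,170)]],.006)
for m in(a,b):print(m,m.mean(0),np.linalg.norm(m-np.roll(m,1,0),axis=1))
# keepers tab tops, z .107
print(plane("scene",[S(220,45,240,285),S(160,262,240,285)],.107),plane("side",[S(160,88,270,145),S(187,193,270,145)],.107))
print("rods scene",plane("scene",[S(*p,240,285) for p in [(127,97),(275,125),(97,192),(250,225)]],.108))
print("base",plane("scene",[S(200,230,240,285)],.014),plane("side",[S(175,250,270,145)],.014))
E
```

```text
handle end (array([0.5855, 0.1897, 0.1316]), [array([-0.7, -0.1]), array([-0.8,  0.1])])
foot (array([0.5992, 0.2372, 0.0605]), [array([-0.8, -0.1]), array([-1. ,  0.1])])
pile (array([ 0.5469, -0.2203,  0.0925]), [array([-1. , -0.3]), array([-0.8,  0.2])])
[[ 0.5499 -0.221   0.096 ]] [[ 0.5441 -0.2167  0.096 ]]
[[ 0.5425  0.1076  0.006 ]
 [ 0.6592  0.0851  0.006 ]
 [ 0.637  -0.031   0.006 ]
 [ 0.5252 -0.0124  0.006 ]] [0.591  0.0373 0.006 ] [0.1212 0.1188 0.1181 0.1133]
[[ 0.6313 -0.025   0.006 ]
 [ 0.5184 -0.0065  0.006 ]
 [ 0.5375  0.111   0.006 ]
 [ 0.6486  0.0921  0.006 ]] [0.584  0.0429 0.006 ] [0.1184 0.1144 0.119  0.1126]
[[ 0.531  -0.16    0.107 ]
 [ 0.5664 -0.2699  0.107 ]] [[ 0.5628 -0.2705  0.107 ]
 [ 0.5261 -0.1513  0.107 ]]
rods scene [[ 0.5064 -0.2073  0.108 ]
 [ 0.5778 -0.1836  0.108 ]
 [ 0.5213 -0.256   0.108 ]
 [ 0.594  -0.2334  0.108 ]]
base [[ 0.5499 -0.221   0.014 ]] [[ 0.5432 -0.2058  0.014 ]]
```

```bash
cat >> h.py <<'E'
np.set_printoptions(precision=4,suppress=True)
def tool():
    s=bot.read_state();return s["tool_pos"],R.from_rotvec(s["tcp_rot"]).as_matrix(),s
def go(p,Rt):
    "shift cm and rotvec in tool axes to reach p,Rt"
    t,Rm,s=tool();print("shift cm",Rm.T@(np.array(p)-t)*100,"rv",R.from_matrix(Rm.T@Rt).as_rotvec(),"t",s["time"])
def frame(z,y):
    z=np.array(z,float);z/=np.linalg.norm(z);y=np.array(y,float);y-=z*(y@z);y/=np.linalg.norm(y)
    return np.c_[np.cross(y,z),y,z]
E
python3 - <<'E'
from h import *
t,Rm,s=tool();K,Rc,tc=cam("wrist")
print(Rm);print("cam in tool",Rm.T@(-Rc.T@tc-t));print("cam axes in tool",Rm.T@Rc.T)
E
```

```text
[[ 0.9496  0.3134 -0.0005]
 [ 0.3134 -0.9496  0.0017]
 [ 0.0001 -0.0017 -1.    ]]
cam in tool [ 0.0842 -0.0009  0.0309]
cam axes in tool [[-0.0002 -0.9449 -0.3274]
 [ 1.     -0.0004  0.0005]
 [-0.0006 -0.3274  0.9449]]
```

```bash
python3 - <<'E'
from h import *
go([.546,-.218,.40],frame([0,0,-1],[.96,-.28,0]))
E
```

```text
shift cm [ 45.0154 -29.6602   0.4185] rv [-0.0016 -0.0009 -0.9682] t 0.15
```

```bash
python3 -m jog '[[[0,45,-29.7,0.4,0,0,-0.968],[0,45,-29.7,0.4,0,0,-0.968],[0,45,-29.7,0.4,0,0,-0.968],[0,45,-29.7,0.4,0,0,-0.968],[0,45,-29.7,0.4,0,0,-0.968],[0,45,-29.7,0.4,0,0,-0.968],[0,45,-29.7,0.4,0,0,-0.968],[0,45,-29.7,0.4,0,0,-0.968],[0,45,-29.7,0.4,0,0,-0.968],[0,45,-29.7,0.4,0,0,-0.968],[0,45,-29.7,0.4,0,0,-0.968],[0,45,-29.7,0.4,0,0,-0.968]]]'
python3 - <<'E'
from h import *
import json
m=bot.camera_model("wrist");im=bot.read_camera("wrist");cv2.imwrite("pics/w1.png",im[:,:,::-1])
json.dump([np.asarray(m[k]).tolist() for k in("intrinsics","rvec","tvec")],open("w1.json","w"));print(tool()[0],tool()[2]["q"])
E
```

```text
time: 1.65
tool_pos: [0.5451, -0.2189, 0.4005]
tcp_rot: [-2.515, -1.883, 0.001]
wrist_force: [0.7, -0.3, 0.4]
width: 1.004
[ 0.5451 -0.219   0.4006] [-0.4244  0.1022  1.8012 -0.0003  1.2384 -0.1385]
```

View pics/w1.png

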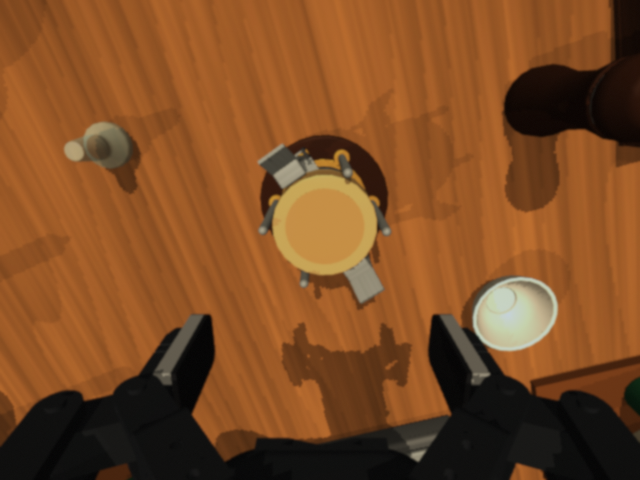

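```bash
cat >> h.py <<'E'
import json
def lc(f):
    k,r,t=json.load(open(f));return np.array(k),cv2.Rodrigues(np.array(r))[0],np.array(t)
def snap(tag):
    m=bot.camera_model("wrist");im=bot.read_camera("wrist");cv2.imwrite(f"pics/{tag}.png",im[:,:,::-1])
    json.dump([np.asarray(m[k]).tolist() for k in("intrinsics","rvec","tvec")],open(tag+".json","w"))
def circ(c,center,z,r,n=72):
    a=np.linspace(0,2*np.pi,n);P=np.c_[center[0]+r*np.cos(a),center[1]+r*np.sin(a),np.full(n,z)];return proj(None,P,c)
E
python3 - <<'E'
from h import *
from scipy.optimize import least_squares
c=lc("w1.json");im=cv2.imread("pics/w1.png");hsv=cv2.cvtColor(im,cv2.COLOR_BGR2HSV)
print([hsv[y,x] for x,y in[(325,225),(278,225),(325,180),(325,260),(420,225),(250,320),(325,270)]])
d=plane(None,[(264,231),(385,231),(305,283),(346,172)],.108,c);print("rods",d,d.mean(0))
print("pile",plane(None,[(325,224.5)],.096,c),plane(None,[(272,224.5),(378,224.5)],.096,c))
k=plane(None,[(269,154),(374,293)],.107,c);print("tabs",k,k.mean(0))
z=cv2.resize(im[130:310,235:415],None,fx=3.2,fy=3.2,interpolation=cv2.INTER_CUBIC)
ctr=plane(None,[(325,224.5)],.096,c)[0]
for z0,r,col in((.096,.04,(0,0,255)),(.014,.062,(255,0,0)),(.108,.0435,(0,255,0))):
    pts=((circ(c,ctr,z0,r)-[235,130]+.5)*3.2-.5).astype(int);cv2.polylines(z,[pts],True,col,1)
cv2.imwrite("pics/w1z.png",z)
E
```

```text
[array([ 17, 165, 198], dtype=uint8), array([ 20, 144, 198], dtype=uint8), array([ 21, 140, 200], dtype=uint8), array([ 17, 167, 198], dtype=uint8), array([ 13, 190, 173], dtype=uint8), array([ 13, 192, 153], dtype=uint8), array([ 21, 144, 199], dtype=uint8)]
rods [[ 0.5046 -0.2068  0.108 ]
 [ 0.5888 -0.2316  0.108 ]
 [ 0.5208 -0.255   0.108 ]
 [ 0.5728 -0.1824  0.108 ]] [ 0.5467 -0.2189  0.108 ]
pile [[ 0.5475 -0.2181  0.096 ]] [[ 0.5091 -0.2069  0.096 ]
 [ 0.5859 -0.2294  0.096 ]]
tabs [[ 0.5257 -0.156   0.107 ]
 [ 0.5692 -0.2786  0.107 ]] [ 0.5475 -0.2173  0.107 ]
```

View pics/w1z.png

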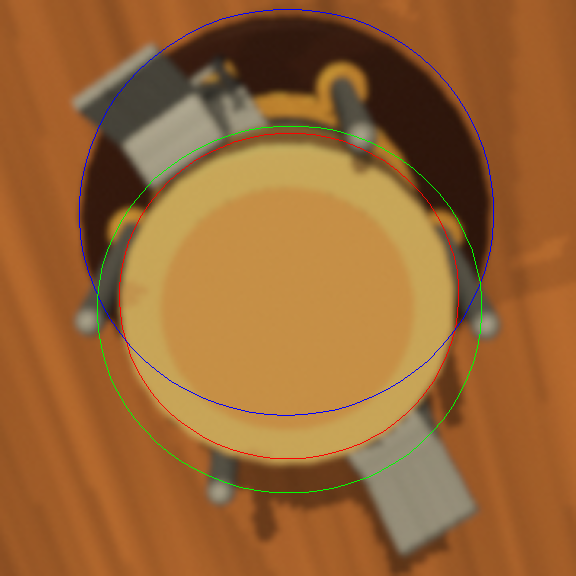

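```bash
python3 - <<'E'
from h import *
E=np.array([.5855,.1897,.1316]);az=np.deg2rad(-106);a=np.array([np.sin(.611)*np.cos(az),np.sin(.611)*np.sin(az),np.cos(.611)])
G=E-.032*a;print(G,a)
go(G+.265*a,frame(-a,[.96,-.28,0]));print(G+.265*a)
E
```

```text
[0.5906 0.2073 0.1054] [-0.1581 -0.5515  0.8191]
shift cm [26.9867 -7.5568  7.8134] rv [ 0.0029  0.6112 -0.0028] t 1.7
[0.5487 0.0612 0.3224]
```

```bash
python3 -m jog '[[[0,27,-7.6,7.8,0,0.611,0],[0,27,-7.6,7.8,0,0.611,0],[0,27,-7.6,7.8,0,0.611,0],[0,27,-7.6,7.8,0,0.611,0],[0,27,-7.6,7.8,0,0.611,0],[0,27,-7.6,7.8,0,0.611,0],[0,27,-7.6,7.8,0,0.611,0],[0,27,-7.6,7.8,0,0.611,0],[0,27,-7.6,7.8,0,0.611,0]]]'
python3 - <<'E'
from h import *
snap("w2");print(tool()[0],tool()[1])
E
```

```text
time: 2.82
tool_pos: [0.5489, 0.0614, 0.3232]
tcp_rot: [-2.157, -1.615, -0.681]
wrist_force: [-0.3, 0.1, -0.1]
width: 0.996
[0.5488 0.0615 0.3231] [[ 0.2303  0.9595  0.1623]
 [ 0.786  -0.2818  0.5503]
 [ 0.5737  0.0009 -0.819 ]]
```

View pics/w2.png

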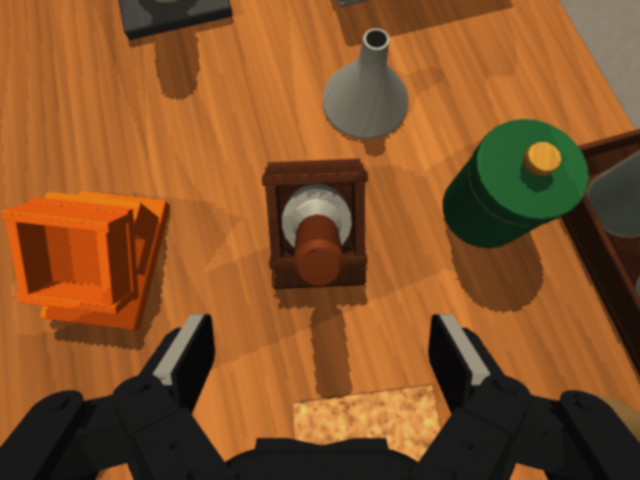

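```bash
cat >> h.py <<'E'
def ring(o,a,h,r,c,n=60):
    u=np.cross(a,[1,0,0]);u/=np.linalg.norm(u);v=np.cross(a,u);t=np.linspace(0,2*np.pi,n)[:,None]
    return proj(None,o+a*h+r*(np.cos(t)*u+np.sin(t)*v),c)
def ax(azdeg,til=35):
    az,ti=np.deg2rad([azdeg,til]);return np.array([np.sin(ti)*np.cos(az),np.sin(ti)*np.sin(az),np.cos(ti)])
def overlay(tag,face,a,out,box,s):
    c=lc(tag+".json");im=cv2.imread(f"pics/{tag}.png");x,y,w,h=box
    z=cv2.resize(im[y:y+h,x:x+w],None,fx=s,fy=s,interpolation=cv2.INTER_CUBIC)
    for hh,r,col in((0.110,.0155,(0,255,0)),(.049,.0155,(255,255,0)),(.022,.028,(0,255,255))):
        cv2.polylines(z,[(((ring(face,a,hh,r,c)-[x,y]+.5)*s-.5)).astype(int)],True,col,1)
    cv2.imwrite(f"pics/{out}.png",z)
E
python3 - <<'E'
from h import *
E=np.array([.5855,.1897,.1316]);a=ax(-106);F=E-.11*a;print(F)
c=lc("w2.json")
print("end",ring(F,a,.11,0,c)[0],"foot",ring(F,a,.022,0,c)[0])
overlay("w2",F,a,"o2",(240,140,150,170),3.5)
E
```

```text
[0.6029 0.2503 0.0415]
end [320.0643 263.8724] foot [319.8418 220.8627]
```

View pics/o2.png

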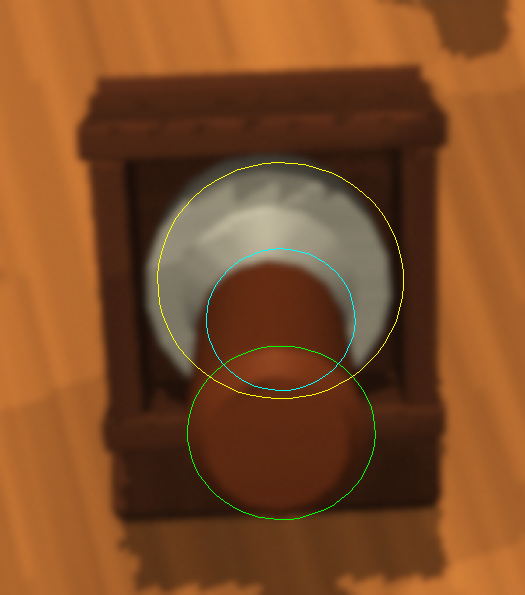

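```bash
python3 - <<'E'
from h import *
E=np.array([.5848,.1899,.1314]);a=ax(-103.4);F=E-.11*a;print("F",F)
overlay("w2",F,a,"o3",(240,140,150,170),3.5)
# block check: scene & side overlays
for n in("scene","side"):
    m=bot.camera_model(n);json.dump([np.asarray(m[k]).tolist() for k in("intrinsics","rvec","tvec")],open(n+"0.json","w"))
overlay("scene0",F,a,"o4",(360,150,100,90),4);overlay("side0",F,a,"o5",(210,265,100,90),4)
x=np.hstack([cv2.imread("pics/o4.png"),cv2.imread("pics/o5.png")]);cv2.imwrite("pics/o45.png",x)
E
```

```text
F [0.5994 0.2513 0.0413]
```

View pics/o3.png

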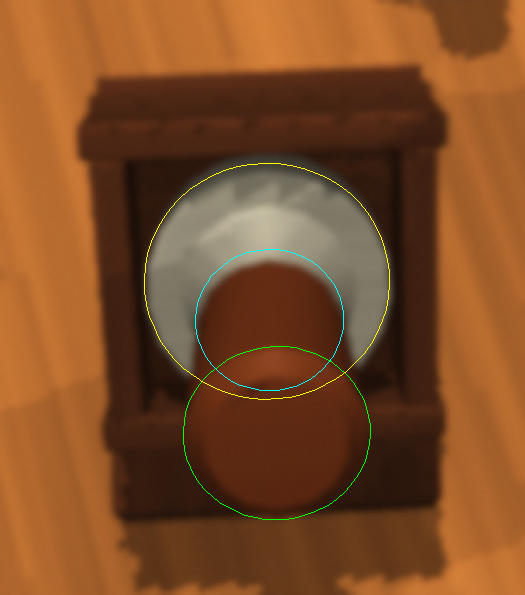

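View pics/o45.png

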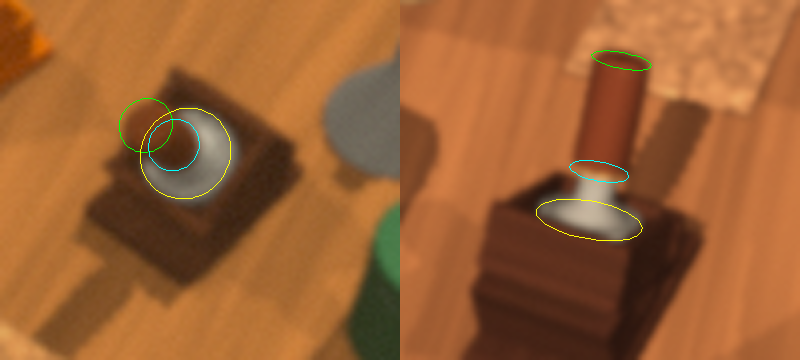

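```bash
python3 - <<'E'
from h import *
a=ax(-103.4);F=np.array([.5994,.2513,.0413]);G=F+.078*a;print("G",G)
print("tin",plane("scene",[(467,222)],.05),plane("side",[(186,310)],.05),"olive",plane("scene",[(435,290)],.08))
Rt=frame(-a,[.973,-.232,0]);p=G+.155*a
print(p);go(G+.235*a,Rt);go(p,Rt)
E
```

```text
G [0.589  0.2078 0.1052]
tin [[0.7615 0.2248 0.05  ]] [[0.7578 0.2284 0.05  ]] olive [[0.7683 0.0075 0.08  ]]
[0.5684 0.1213 0.2322]
shift cm [-0.064   0.4321  3.0587] rv [ 0.0304 -0.0002 -0.0417] t 2.875
shift cm [-0.0704  0.1892 11.055 ] rv [ 0.0304 -0.0002 -0.0417] t 2.875
```

Clear of the tin. I'll align and move in, then take a look before closing.

```bash
python3 -m jog '[[[0,-0.06,0.43,3.06,0.03,0,-0.042],[0,-0.06,0.31,7,0.03,0,-0.042],[0,-0.07,0.19,11.05,0.03,0,-0.042],[0,-0.07,0.19,11.05,0.03,0,-0.042],[0,-0.07,0.19,11.05,0.03,0,-0.042]]]' 60
python3 - <<'E'
from h import *
snap("w3");print(tool()[0])
E
```

```text
time: 3.5
tool_pos: [0.5684, 0.1219, 0.2325]
tcp_rot: [-2.106, -1.666, -0.665]
wrist_force: [0.1, -0.4, 0.3]
width: 1.003
[0.5687 0.1217 0.2332]
```

View pics/w3.png

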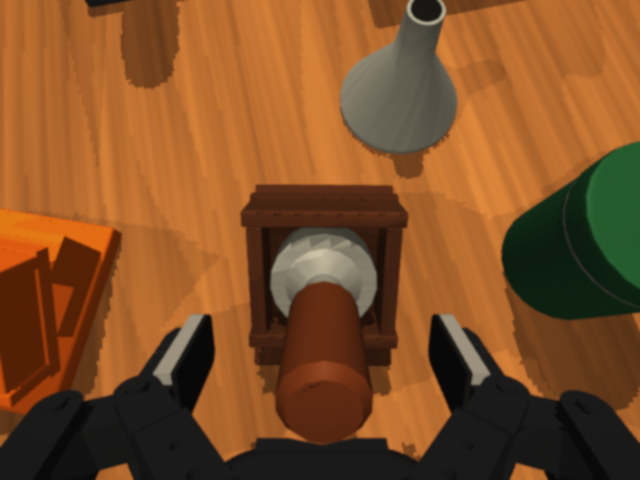

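```bash
python3 - <<'E'
from h import *
a=ax(-103.4);F=np.array([.5994,.2513,.0413]);overlay("w3",F,a,"o6",(220,170,220,280),2.1)
c=lc("w3.json");t,Rm,_=tool()
print("tool axis px at .1,.123,.155,.21",proj(None,[t+Rm[:,2]*d for d in(.1,.123,.155,.211)],c))
E
```

```text
tool axis px at .1,.123,.155,.21 [[325.7254 475.5492]
 [324.9493 405.2339]
 [324.2591 342.7   ]
 [323.5612 279.4663]]
```

View pics/o6.png

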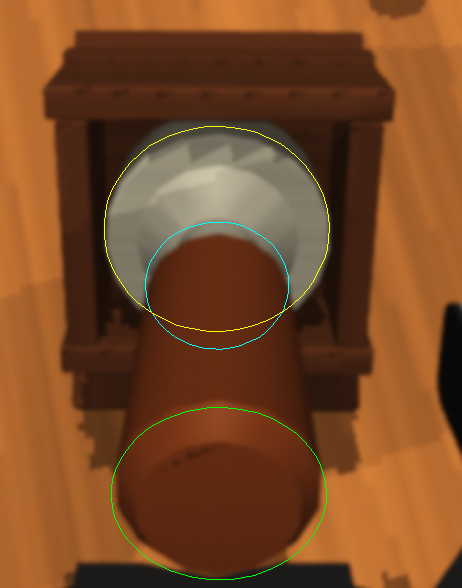

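```bash
python3 -m jog '[[[0.5,0,0,0,0,0,0],[0.8,0,0,0,0,0,0],[1,0,0,0,0,0,0],[1,0,0,0,0,0,0],[1,0,0,0,0,0,0],[1,0,0,0,0,0,0],[1,0,0,0,0,0,0]]]' 100
python3 - <<'E'
from h import *
snap("w4");print(tool()[0],tool()[2]["width"],tool()[2]["wrist_force"])
E
```

```text
time: 4.42
tool_pos: [0.5684, 0.122, 0.2326]
tcp_rot: [-2.106, -1.666, -0.665]
wrist_force: [-1.6, -4.5, 5.6]
width: 0.338
[0.5684 0.122  0.2326] 0.34168162190241114 [-1.0654 -4.7562  5.0607]
```

View pics/w4.png

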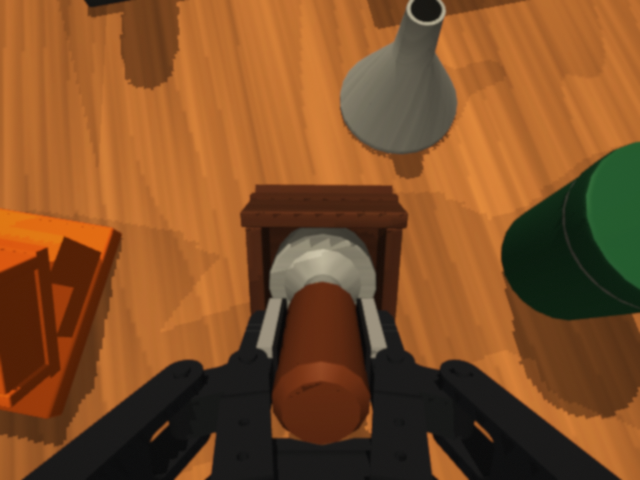

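Gripped at about 29 mm opening. Now I'll draw it out along the axis.

```bash
python3 -m jog '[[[1,0,0,-0.5,0,0,0],[1,0,0,-2,0,0,0],[1,0,0,-4.5,0,0,0],[1,0,0,-7.5,0,0,0],[1,0,0,-10.5,0,0,0],[1,0,0,-13,0,0,0],[1,0,0,-14,0,0,0],[1,0,0,-14,0,0,0],[1,0,0,-14,0,0,0]]]' 
python3 - <<'E'
from h import *
snap("w5");print(tool()[0],tool()[2]["width"],tool()[2]["wrist_force"])
a=ax(-103.4);F=np.array([.5994,.2513,.0413])
# expected face if rigid
t,Rm,_=tool();Fx=t+Rm[:,2]*(.155+.078);print(Fx)
overlay("w5",Fx,-Rm[:,2],"o7",(220,170,220,280),2.1)
E
```

```text
time: 5.6
tool_pos: [0.5489, 0.0445, 0.345]
tcp_rot: [-2.105, -1.665, -0.661]
wrist_force: [-0.2, -0.8, -3.8]
width: 0.339
[0.549  0.0446 0.3449] 0.3440860854946838 [ 0.8181  0.5501 -3.2459]
[0.5791 0.1748 0.154 ]
```

View pics/w5.png

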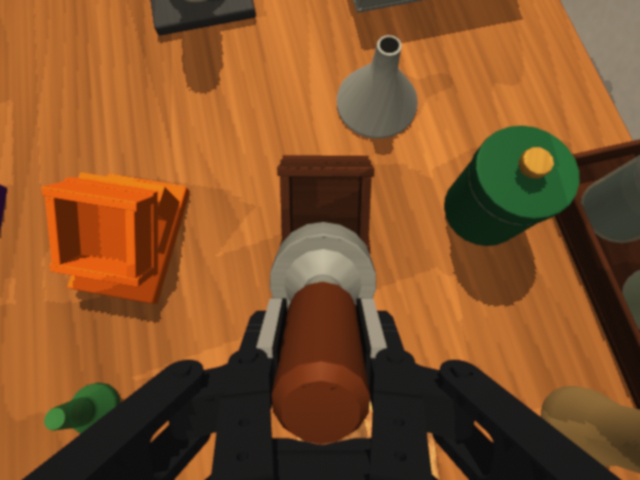

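View pics/o7.png

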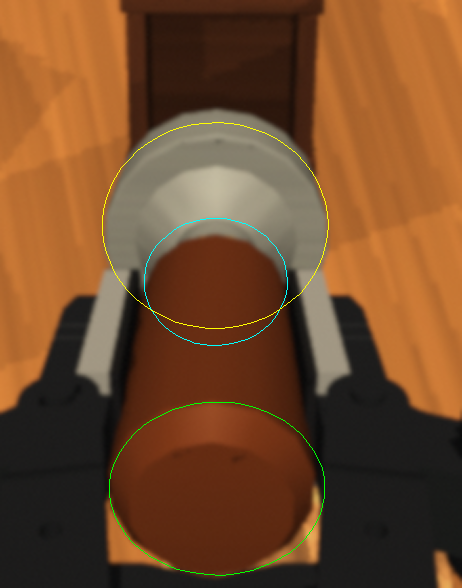

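```bash
cat >> h.py <<'E'
def overlay2(tag,rings,out,box,s):
    c=lc(tag+".json");im=cv2.imread(f"pics/{tag}.png");x,y,w,h=box
    z=cv2.resize(im[y:y+h,x:x+w],None,fx=s,fy=s,interpolation=cv2.INTER_CUBIC)
    for f,a,hh,r,col in rings: cv2.polylines(z,[(((ring(f,a,hh,r,c)-[x,y]+.5)*s-.5)).astype(int)],True,col,1)
    cv2.imwrite(f"pics/{out}.png",z)
E
python3 - <<'E'
from h import *
t,Rm,_=tool();F=t+Rm[:,2]*(.155+.078);a=-Rm[:,2];q=[(0,255,255),(0,255,0),(255,0,0)]
overlay2("w5",[(F,a,0,.028,q[0]),(F,a,.022,.028,q[1]),(F,a,.022,.020,q[2]),(F,a,.110,.0155,q[0]),(F,a,.107,.0155,q[1]),(F,a,.11,.0125,q[2])],"o8",(250,210,150,240),2.5)
E
```

```text
(no output)
```

View pics/o8.png

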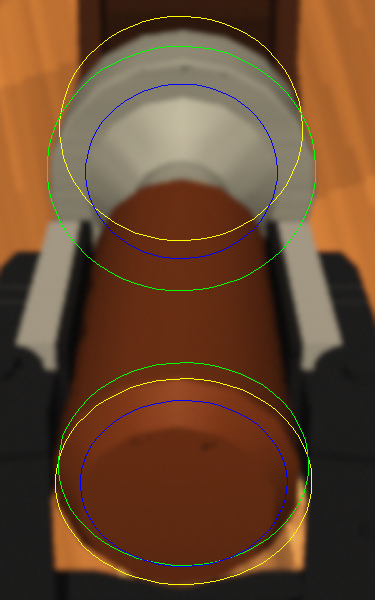

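```bash
python3 - <<'E'
from h import *
Rt=frame([0,0,-1],[.973,-.232,0])
p=np.array([.547,-.2188,.385])+Rt[:,0]*.003;print(p)
go(p,Rt)
E
```

```text
[ 0.5477 -0.2159  0.385 ]
shift cm [-18.4912   5.8477 -17.8491] rv [-0.0036 -0.6106  0.0014] t 5.65
```

```bash
python3 -m jog '[[[1,-1,0.3,-1.5,0,-0.04,0],[1,-3.5,1.1,-4,0,-0.12,0],[1,-6.5,2,-7,0,-0.21,0],[1,-9.5,3,-10,0,-0.31,0],[1,-12.5,4,-13,0,-0.42,0],[1,-15.5,4.9,-15.5,0,-0.51,0],[1,-17.7,5.6,-17.2,0,-0.58,0],[1,-18.5,5.85,-17.85,-0.0036,-0.6106,0.0014],[1,-18.5,5.85,-17.85,-0.0036,-0.6106,0.0014],[1,-18.5,5.85,-17.85,-0.0036,-0.6106,0.0014],[1,-18.5,5.85,-17.85,-0.0036,-0.6106,0.0014]]]' 
python3 - <<'E'
from h import *
snap("w6")
for n in("scene","side"):
    cv2.imwrite(f"pics/{n}6.png",bot.read_camera(n)[:,:,::-1])
s=tool();print(s[0],s[1],s[2]["wrist_force"],s[2]["torque"])
for n,f,b in(("scene","scene6",(230,250,110,130)),("side","side6",(260,110,110,130))):
    m=bot.camera_model(n);json.dump([np.asarray(m[k]).tolist() for k in("intrinsics","rvec","tvec")],open(f+".json","w"))
    F=s[0]+s[1]@np.array([-.003,0,.233]);a=-s[1][:,2];q=[(0,255,255),(0,255,0),(255,0,0)]
    overlay2(f,[(F,a,0,.028,q[0]),(F,a,.022,.028,q[1]),(F,a,.049,.0155,q[2]),(F,a,.11,.0155,q[0])],f+"o",b,3.6)
cv2.imwrite("pics/o66.png",np.hstack([cv2.imread("pics/scene6o.png"),cv2.imread("pics/side6o.png")]))
E
```

```text
time: 7.02
tool_pos: [0.5479, -0.2155, 0.3862]
tcp_rot: [2.465, 1.947, 0.004]
wrist_force: [0.1, 1.0, -2.4]
width: 0.346
[ 0.548  -0.2159  0.3865] [[ 0.232   0.9727  0.0027]
 [ 0.9727 -0.232   0.0001]
 [ 0.0007  0.0026 -1.    ]] [-0.0018  0.1457 -3.263 ] [-0.0015  0.0229 -0.066 ]
```

View pics/o66.png

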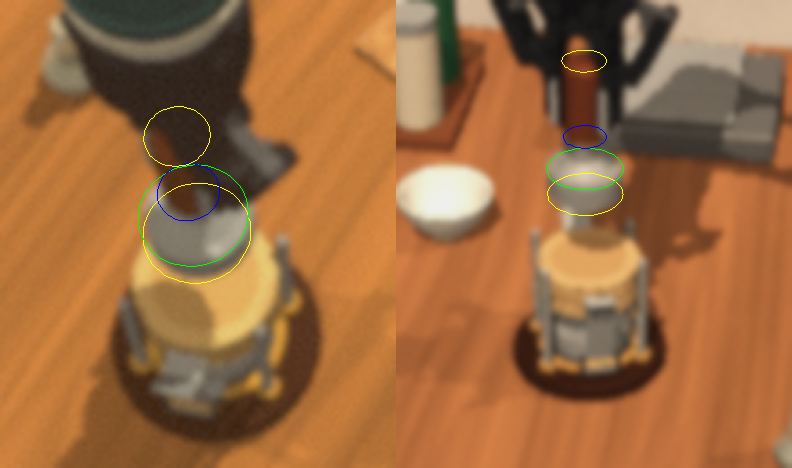

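View pics/w6.png

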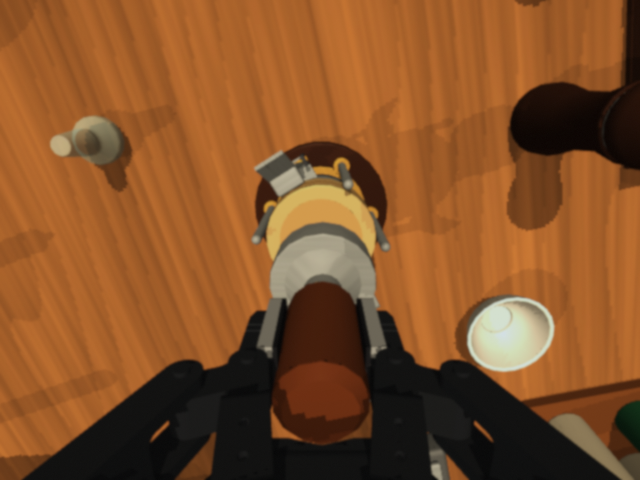

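```bash
python3 - <<'E'
from h import *
a=cv2.imread("pics/side6.png")[110:185,285:360];b=cv2.imread("pics/side6o.png")
cv2.imwrite("pics/z6.png",cv2.resize(a,None,fx=8,fy=8,interpolation=cv2.INTER_CUBIC))
w=cv2.imread("pics/w6.png")[200:450,250:400];cv2.imwrite("pics/z7.png",cv2.resize(w,None,fx=2.4,fy=2.4,interpolation=cv2.INTER_CUBIC))
E
```

```text
(no output)
```

View pics/z6.png

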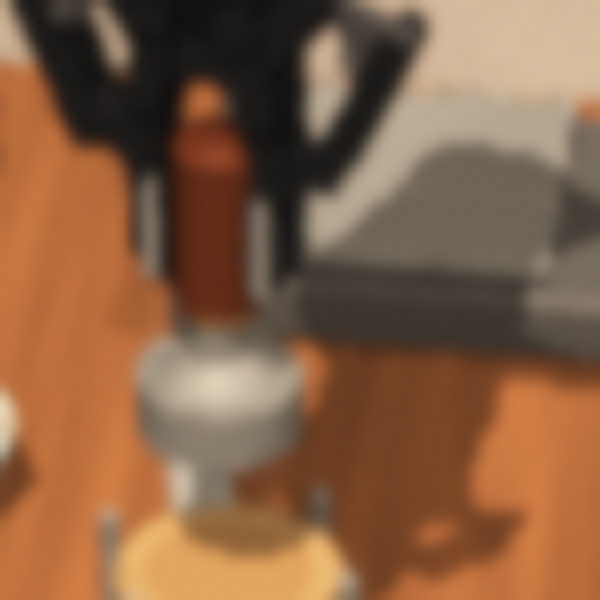

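View pics/z7.png

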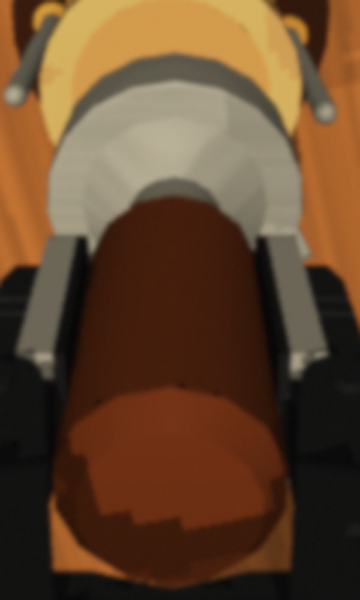

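```bash
python3 -m jog '[[[1,0,0,1,0,0,0],[1,0,0,2.5,0,0,0],[1,0,0,4,0,0,0],[1,0,0,4.7,0,0,0],[1,0,0,4.7,0,0,0],[1,0,0,4.7,0,0,0]]]' 
python3 - <<'E'
from h import *
snap("w8");s=tool();print(s[0],s[2]["wrist_force"])
cv2.imwrite("pics/side8.png",bot.read_camera("side")[:,:,::-1])
a=np.array([0,0,1.]);C=np.array([.547,-.2188,.096]);F=s[0]+s[1]@np.array([-.003,0,.233]);print("F",F);q=[(0,255,255),(0,255,0),(255,0,0)]
overlay2("w8",[(C,a,0,.04,q[0]),(F,a,0,.028,q[1]),(F,a,.022,.028,q[2])],"w8o",(220,150,200,200),3)
w=cv2.imread("pics/w8.png")[150:350,220:420];w=cv2.resize(w,None,fx=3,fy=3,interpolation=cv2.INTER_CUBIC)
cv2.imwrite("pics/w8z.png",w)
b=cv2.imread("pics/side8.png")[130:230,260:360];cv2.imwrite("pics/side8z.png",cv2.resize(b,None,fx=6,fy=6,interpolation=cv2.INTER_CUBIC))
E
```

```text
time: 7.92
tool_pos: [0.5483, -0.2166, 0.3399]
tcp_rot: [2.464, 1.944, 0.004]
wrist_force: [-0.2, 0.9, -2.4]
width: 0.337
[ 0.5484 -0.2166  0.3402] [ 0.3342 -0.2596 -3.6684]
F [ 0.5486 -0.2197  0.1072]
```

View pics/w8z.png

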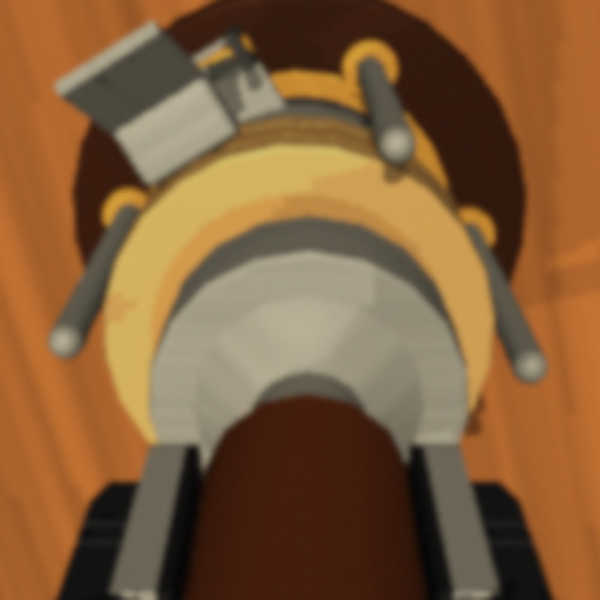

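View pics/w8o.png

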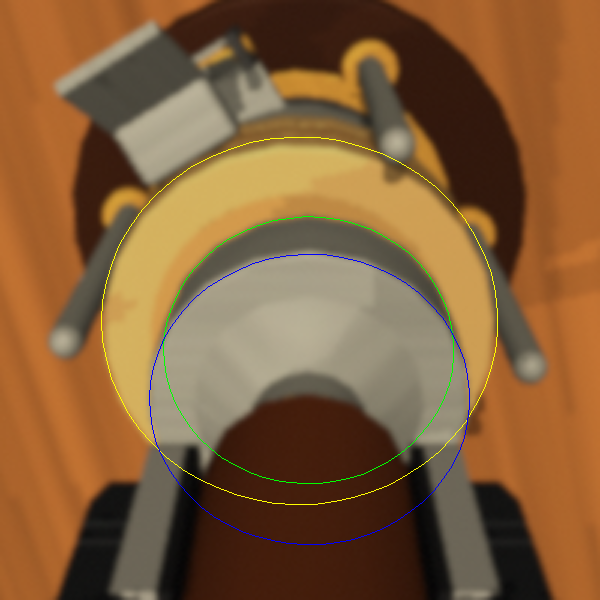

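View pics/side8z.png

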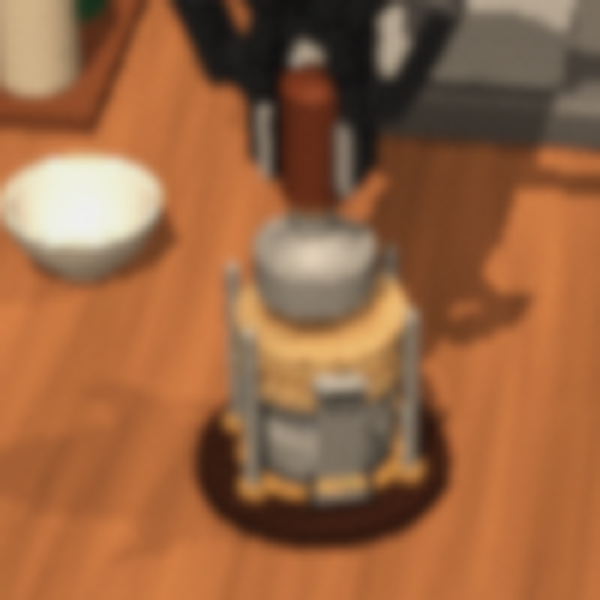

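Centred to within about 2 mm, with the foot model on the image; I'll correct tool y by −1.8 mm and descend slowly.

```bash
python3 -m jog '[[[1,0,-0.18,0.2,0,0,0],[1,0,-0.18,0.5,0,0,0],[1,0,-0.18,0.75,0,0,0],[1,0,-0.18,0.95,0,0,0],[1,0,-0.18,1.15,0,0,0],[1,0,-0.18,1.35,0,0,0],[1,0,-0.18,1.55,0,0,0],[1,0,-0.18,1.75,0,0,0],[1,0,-0.18,1.95,0,0,0],[1,0,-0.18,2.05,0,0,0],[1,0,-0.18,2.05,0,0,0]]]'; python3 -c "
from h import *
s=tool();print(s[0],s[1][:,2],s[2]['wrist_force'],s[2]['torque'])"
```

```text
time: 9.4
tool_pos: [0.5465, -0.2161, 0.3191]
tcp_rot: [2.464, 1.945, 0.003]
wrist_force: [-1.6, 0.9, 2.4]
width: 0.346
[ 0.5465 -0.2161  0.3191] [ 0.0031 -0.0005 -1.    ] [-1.6313  0.9167  2.3877] [ 0.0105  0.365  -0.05  ]
```

```bash
python3 -m jog '[[[1,0,0,0.15,0,0,0],[1,0,0,0.3,0,0,0],[1,0,0,0.45,0,0,0],[1,0,0,0.6,0,0,0],[1,0,0,0.7,0,0,0],[1,0,0,0.7,0,0,0]]]'; python3 -c "
from h import *
s=tool();print(s[0],s[1][:,2],s[2]['wrist_force'],s[2]['torque'])"
```

```text
time: 10.15
tool_pos: [0.5465, -0.216, 0.3119]
tcp_rot: [2.465, 1.945, 0.003]
wrist_force: [-0.3, 0.1, 3.7]
width: 0.339
[ 0.5465 -0.216   0.3119] [ 0.0029 -0.0003 -1.    ] [-0.2864  0.1059  3.656 ] [-0.0425  0.1824 -0.0371]
```

```bash
for i in 1; do python3 -m jog '[[[1,0,0,0.07,0,0,0],[1,0,0,0.14,0,0,0],[1,0,0,0.2,0,0,0],[1,0,0,0.2,0,0,0]]]'; done
```

```text
time: 10.65
tool_pos: [0.5462, -0.2159, 0.3095]
tcp_rot: [2.465, 1.945, 0.002]
wrist_force: [0.2, -1.2, -1.0]
width: 0.337
```

```bash
python3 -m jog '[[[1,0,0,0.07,0,0,0],[1,0,0,0.14,0,0,0],[1,0,0,0.2,0,0,0],[1,0,0,0.2,0,0,0]]]'
```

```text
time: 11.15
tool_pos: [0.5462, -0.2159, 0.3079]
tcp_rot: [2.465, 1.945, 0.003]
wrist_force: [-2.2, 2.1, 2.2]
width: 0.341
```

```bash
python3 - <<'E'
from h import *
snap("w9")
for i in range(4):
    im=bot.read_camera("side");s=tool();print(s[0],s[2]["wrist_force"],s[2]["torque"],s[2]["time"])
cv2.imwrite("pics/side9.png",im[:,:,::-1])
w=cv2.imread("pics/w9.png")[150:350,220:420];w=cv2.resize(w,None,fx=3,fy=3,interpolation=cv2.INTER_CUBIC)
cv2.imwrite("pics/w9z.png",w)
b=cv2.imread("pics/side9.png")[130:230,260:360];cv2.imwrite("pics/side9z.png",cv2.resize(b,None,fx=6,fy=6,interpolation=cv2.INTER_CUBIC))
E
```

```text
[ 0.5462 -0.2159  0.3079] [-2.8004  1.4994  1.3361] [ 0.3054  0.5218 -0.0191] 11.25
[ 0.5462 -0.2159  0.3079] [-2.6412  1.2666  1.6905] [ 0.3158  0.5497 -0.0444] 11.3
[ 0.5462 -0.2159  0.3079] [-1.0663  1.9778  1.7208] [ 0.293   0.5631 -0.0461] 11.35
[ 0.5463 -0.2159  0.3079] [-1.7854  1.4695  2.1635] [ 0.2574  0.5657 -0.0214] 11.4
```

View pics/w9z.png

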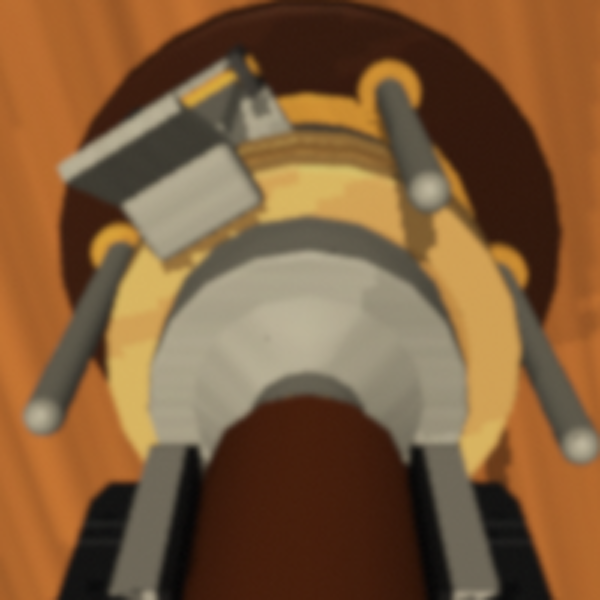

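View pics/side9z.png

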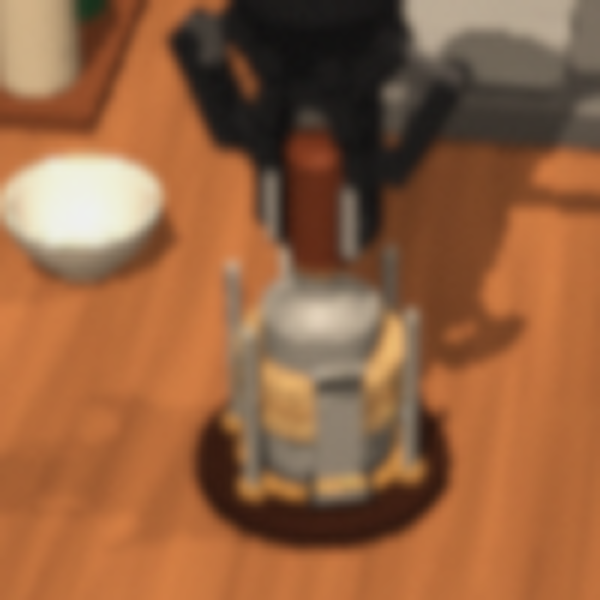

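```bash
python3 - <<'E'
from h import *
s=tool();a=np.array([0,0,1.]);F=s[0]+s[1]@np.array([-.003,0,.233]);print("F",F);q=[(0,255,255),(0,255,0),(255,0,0),(255,0,255)]
C=np.array([.547,-.2188,F[2]])
overlay2("w9",[(C,a,0,.04,q[0]),(C,a,.108-F[2],.0435,q[3]),(C,a,.003,.034,(0,0,255)),(F,a,0,.028,q[1]),(F,a,.022,.028,q[2])],"w9o",(220,150,200,200),3)
E
```

```text
F [ 0.546  -0.2188  0.0749]
```

View pics/w9o.png

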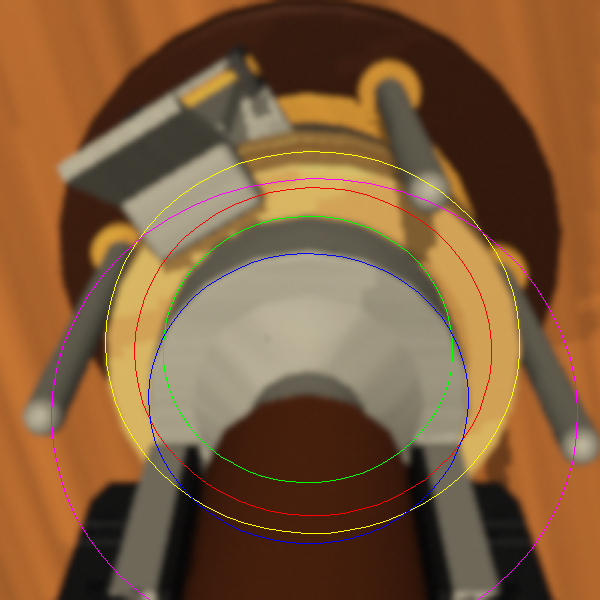

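```bash
python3 -m jog '[[[1,0,0,0.04,0,0,0],[1,0,0,0.08,0,0,0],[1,0,0,0.12,0,0,0],[1,0,0,0.12,0,0,0]]]'; python3 -c "
from h import *
s=tool();print(s[0],s[1][:,2],s[2]['wrist_force'],s[2]['torque'])"
```

```text
time: 11.9
tool_pos: [0.5463, -0.216, 0.3067]
tcp_rot: [2.465, 1.945, 0.003]
wrist_force: [-2.9, 1.6, 2.5]
width: 0.341
[ 0.5463 -0.216   0.3067] [ 0.0022 -0.     -1.    ] [-2.8577  1.5789  2.4825] [ 0.3719  0.7159 -0.0357]
```

```bash
python3 -m jog '[[[1,0,0,0.04,0,0,0],[1,0,0,0.08,0,0,0],[1,0,0,0.1,0,0,0],[1,0,0,0.1,0,0,0]]]'; python3 -c "
from h import *
s=tool();print(s[0],s[1][:,2],s[2]['wrist_force'],s[2]['torque'])"
```

```text
time: 12.4
tool_pos: [0.5464, -0.216, 0.3063]
tcp_rot: [2.465, 1.945, 0.003]
wrist_force: [-4.6, 1.4, 5.8]
width: 0.339
[ 0.5464 -0.216   0.3063] [ 0.0024 -0.0001 -1.    ] [-4.6387  1.4254  5.8479] [ 0.5022  1.075  -0.0698]
```

```bash
python3 - <<'E'
from h import *
snap("w10")
im=bot.read_camera("side");sc=bot.read_camera("scene");s=tool();print(s[0],s[2]["wrist_force"],s[2]["torque"],s[2]["time"])
z=lambda i,x,y,w,h,f:cv2.resize(i[y:y+h,x:x+w,::-1],None,fx=f,fy=f,interpolation=cv2.INTER_CUBIC)
cv2.imwrite("pics/z10.png",np.hstack([z(im,275,150,80,100,5),z(sc,240,270,80,100,5)]))
a=np.array([0,0,1.]);F=s[0]+s[1]@np.array([-.003,0,.233]);print("F",F);q=[(0,255,255),(0,255,0),(255,0,0),(255,0,255)]
C=np.array([.547,-.2188,F[2]])
overlay2("w10",[(C,a,0,.04,q[0]),(C,a,.108-F[2],.045,q[3]),(F,a,0,.028,q[1]),(F,a,.022,.028,q[2])],"w10o",(220,150,200,200),3)
E
```

```text
[ 0.5464 -0.216   0.3063] [-3.6599  2.264   5.1131] [ 0.5001  1.1089 -0.0028] 12.55
F [ 0.5462 -0.2189  0.0733]
```

View pics/z10.png

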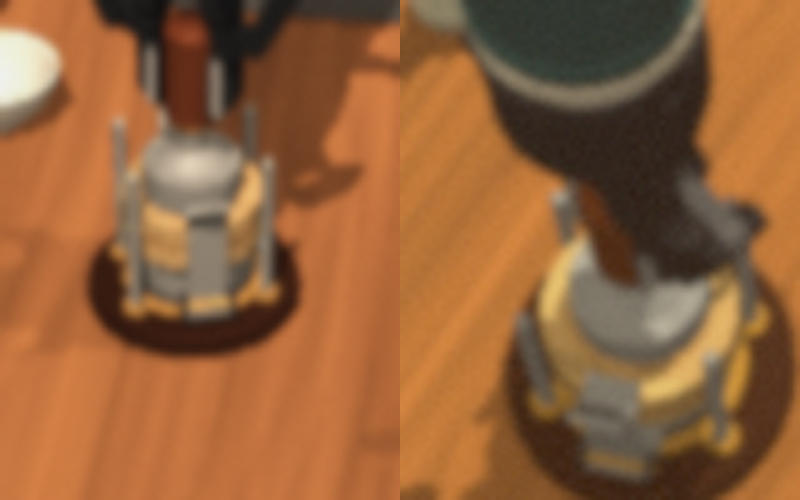

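View pics/w10o.png

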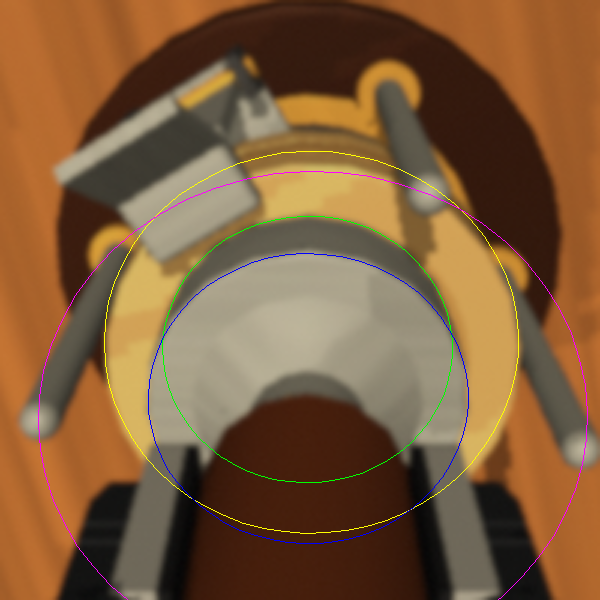

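```bash
python3 - <<'E'
from h import *
im=cv2.imread("pics/side9.png");i0=cv2.imread("pics/side0.png")
im=bot.read_camera("side")[:,:,::-1]
z=lambda i:cv2.resize(i[165:225,288:338],None,fx=8,fy=8,interpolation=cv2.INTER_LANCZOS4)
a=np.hstack([z(i0),z(im)]);a=cv2.convertScaleAbs(a,alpha=1.15);cv2.imwrite("pics/z11.png",a)
s=tool();print(s[2]["wrist_force"],s[2]["torque"])
E
```

```text
[-4.4396  2.1554  6.5941] [ 0.4765  1.0759 -0.0521]
```

View pics/z11.png

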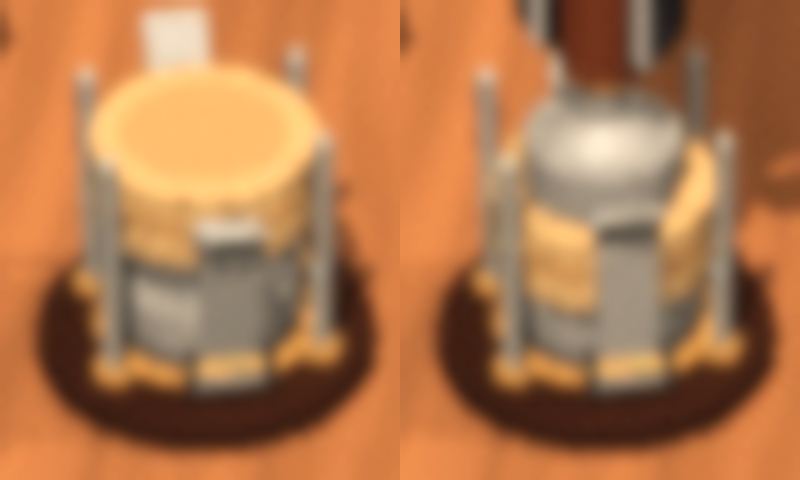

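```bash
python3 -m jog '[[[1,0.01,-0.03,0.03,0,0,0],[1,0.02,-0.06,0.06,0,0,0],[1,0.02,-0.06,0.08,0,0,0],[1,0.02,-0.06,0.08,0,0,0]]]'; python3 -c "
from h import *
s=tool();print(s[0],s[1][:,2],s[2]['wrist_force'],s[2]['torque'])"
```

```text
time: 13.1
tool_pos: [0.5461, -0.2158, 0.3063]
tcp_rot: [2.464, 1.944, 0.004]
wrist_force: [-3.8, 2.2, 7.8]
width: 0.339
[ 0.5461 -0.2158  0.3063] [ 0.0035 -0.0007 -1.    ] [-3.7715  2.2148  7.8421] [ 0.5664  1.1255 -0.0143]
```

```bash
python3 -m jog '[[[1,0.01,-0.03,0.05,0,0,0],[1,0.02,-0.05,0.1,0,0,0],[1,0.02,-0.05,0.15,0,0,0],[1,0.02,-0.05,0.15,0,0,0]]]'; python3 -c "
from h import *
s=tool();print(s[0],s[1][:,2],s[2]['wrist_force'],s[2]['torque'])"
```

```text
time: 13.6
tool_pos: [0.546, -0.2157, 0.3061]
tcp_rot: [2.463, 1.944, 0.004]
wrist_force: [-5.9, 2.1, 13.0]
width: 0.34
[ 0.546  -0.2157  0.3061] [ 0.0046 -0.0013 -1.    ] [-5.9015  2.0949 13.0307] [ 0.5283  1.5049 -0.0275]
```

```bash
python3 -m jog '[[[1,0,-0.03,0.05,0,0,0],[1,0,-0.05,0.1,0,0,0],[1,0,-0.05,0.1,0,0,0],[1,0,-0.05,0.1,0,0,0],[1,0,-0.05,0.1,0,0,0],[1,0,-0.05,0.1,0,0,0],[1,0,-0.05,0.1,0,0,0],[1,0,-0.05,0.1,0,0,0],[1,0,-0.05,0.1,0,0,0],[1,0,-0.05,0.1,0,0,0],[1,0,-0.05,0.1,0,0,0]]]'; python3 - <<'E'
from h import *
snap("w12");im=bot.read_camera("side")[:,:,::-1]
s=tool();print(s[0],s[1][:,2],s[2]['wrist_force'],s[2]['torque'])
cv2.imwrite("pics/z12.png",np.hstack([cv2.resize(im[165:225,288:338],None,fx=8,fy=8,interpolation=cv2.INTER_LANCZOS4),cv2.resize(cv2.imread("pics/w12.png")[150:300,220:320],(320,480))]))
E
```

```text
time: 14.98
tool_pos: [0.5458, -0.2156, 0.306]
tcp_rot: [2.462, 1.943, 0.005]
wrist_force: [-6.2, 3.0, 17.3]
width: 0.342
[ 0.5458 -0.2156  0.306 ] [ 0.0056 -0.0017 -1.    ] [-5.8297  2.2818 16.8367] [ 0.7224  1.7001 -0.0911]
```

View pics/z12.png

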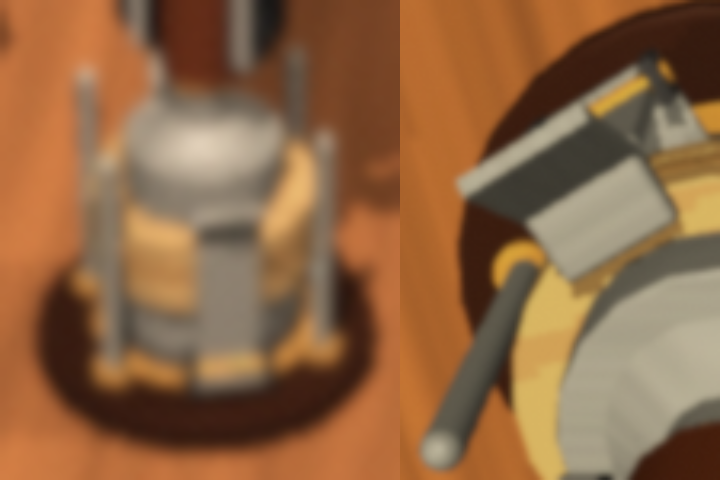

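```bash
python3 -m jog '[[[1,0,0,-0.2,0,0,0],[1,0,0,-0.4,0,0,0],[1,0,0,-0.6,0,0,0],[1,0,0.1,-0.8,0,0,0],[1,0,0.1,-1.1,0,0,0],[1,0,0.1,-1.5,0,0,0],[1,0,0.1,-1.5,0,0,0]]]'; python3 - <<'E'
from h import *
snap("w13")
s=tool();print(s[0],s[1][:,2],s[2]['wrist_force'],s[2]['torque'])
E
```

```text
time: 15.95
tool_pos: [0.5459, -0.2155, 0.3175]
tcp_rot: [2.465, 1.945, 0.003]
wrist_force: [-0.4, 0.6, -3.5]
width: 0.34
[ 0.5459 -0.2155  0.3174] [ 0.0026 -0.0002 -1.    ] [ 0.0026  0.0877 -3.5342] [-0.0108  0.0287 -0.0527]
```

View pics/w13.png

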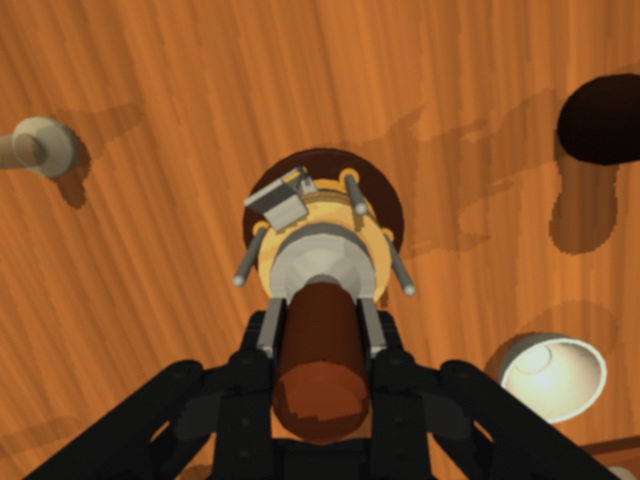

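```bash
python3 -m jog '[[[1,0,0,-1,0,0,0],[1,0,0,-3,0,0,0],[1,0,0,-5.5,0,0,0],[1,0,0,-7.5,0,0,0],[1,0,0,-8,0,0,0],[1,0,0,-8,0,0,0]]]'; python3 - <<'E'
from h import *
snap("w14")
Rt=frame([0,0,-1],[.973,-.232,0]);go(np.array([.5875,.040,.40])+Rt[:,0]*.003,Rt)
z=cv2.imread("pics/w14.png")[120:320,220:420];cv2.imwrite("pics/w14z.png",cv2.resize(z,None,fx=3,fy=3,interpolation=cv2.INTER_CUBIC))
E
```

```text
time: 16.75
tool_pos: [0.5457, -0.2155, 0.398]
tcp_rot: [2.464, 1.945, 0.004]
wrist_force: [-0.2, 0.3, -3.0]
width: 0.342
shift cm [26.1138 -1.8467 -0.2927] rv [ 0.0016 -0.0005 -0.0007] t 16.8
```

View pics/w14z.png

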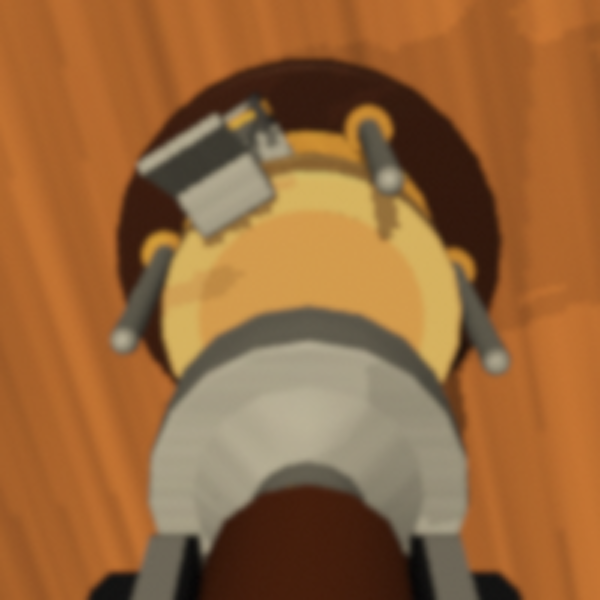

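Left keeper is closed over the coaster. Next I'll move towards the mat and check the dispenser again with the tamper out of the way.

```bash
python3 -m jog '[[[1,1.5,-0.1,0,0,0,0],[1,4.5,-0.3,-0.1,0,0,0],[1,8.5,-0.6,-0.2,0,0,0],[1,13,-0.9,-0.3,0,0,0],[1,17.5,-1.2,-0.3,0,0,0],[1,21.5,-1.5,-0.3,0,0,0],[1,24.5,-1.7,-0.3,0,0,0],[1,26.1,-1.85,-0.3,0.0016,0,0],[1,26.1,-1.85,-0.3,0.0016,0,0],[1,26.1,-1.85,-0.3,0.0016,0,0]]]'; python3 - <<'E'
from h import *
snap("w15");i=bot.read_camera("side")[:,:,::-1];c=bot.read_camera("scene")[:,:,::-1]
cv2.imwrite("pics/side15.png",i);cv2.imwrite("pics/scene15.png",c)
z=lambda i,x,y,w,h,f:cv2.resize(i[y:y+h,x:x+w],None,fx=f,fy=f,interpolation=cv2.INTER_CUBIC)
cv2.imwrite("pics/z15.png",np.hstack([z(i,283,160,60,70,6.5),z(c,258,295,60,70,6.5)]))
s=tool();print(s[0],s[1][:,2],s[2]['wrist_force'])
E
```

```text
time: 18.05
tool_pos: [0.5882, 0.042, 0.4002]
tcp_rot: [2.466, 1.945, -0.0]
wrist_force: [0.1, -0.7, -2.4]
width: 0.342
[0.5883 0.0416 0.4005] [ 0.0008 -0.0001 -1.    ] [ 0.1348  0.3982 -3.2453]
```

View pics/z15.png

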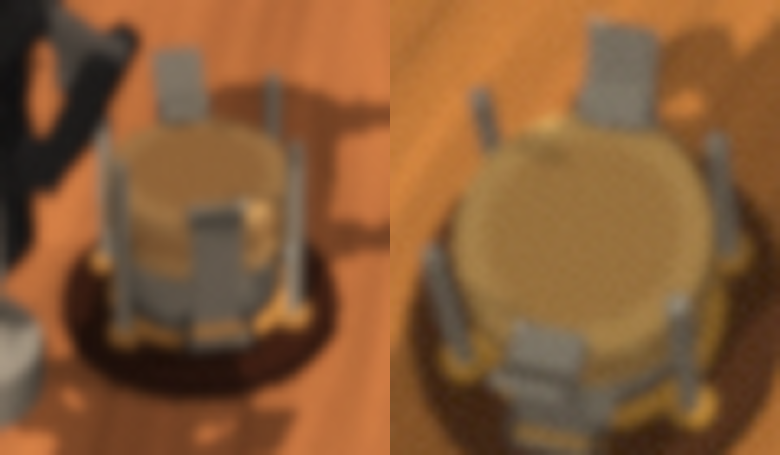

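View pics/w15.png

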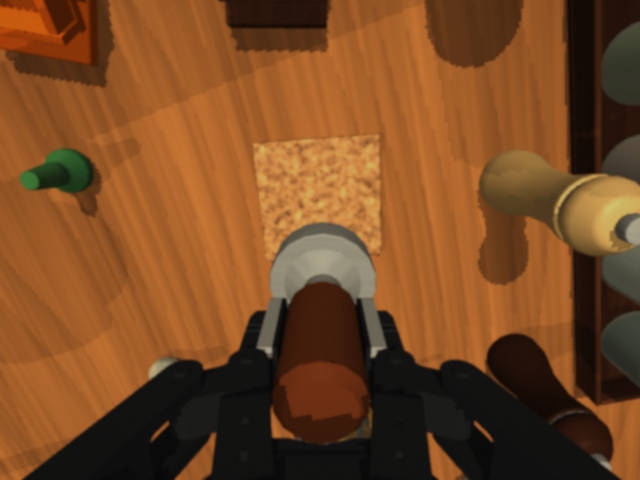

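```bash
python3 - <<'E'
from h import *
m=plane(None,[(253,143),(380,135),(382,255),(265,253)],.006,lc("w15.json"));print(m,m.mean(0),np.linalg.norm(m-np.roll(m,1,0),axis=1))
p=m.mean(0);Rt=frame([0,0,-1],[.973,-.232,0]);go(np.array([p[0],p[1],.006+.233])+Rt[:,0]*.003,Rt)
E
```

```text
[[ 0.5383  0.109   0.006 ]
 [ 0.6549  0.0885  0.006 ]
 [ 0.6349 -0.0297  0.006 ]
 [ 0.5183  0.0006  0.006 ]] [0.5866 0.0421 0.006 ] [0.1102 0.1183 0.1198 0.1205]
shift cm [ 0.3049 -0.1893 16.152 ] rv [ 0.0008 -0.0001 -0.0021] t 18.2
```

```bash
python3 -m jog '[[[1,0,0,2,0,0,0],[1,0,0,5,0,0,0],[1,0.1,-0.1,9,0,0,0],[1,0.1,-0.2,12,0,0,0],[1,0.1,-0.2,14,0,0,0],[1,0.1,-0.2,15,0,0,0],[1,0.1,-0.2,15.4,0,0,0],[1,0.1,-0.2,15.6,0,0,0],[1,0.1,-0.2,15.6,0,0,0]]]'; python3 -c "
from h import *
s=tool();print(s[0],s[1][:,2],s[2]['wrist_force'],s[2]['torque'])"
```

```text
time: 19.32
tool_pos: [0.5873, 0.0442, 0.2455]
tcp_rot: [2.465, 1.945, 0.004]
wrist_force: [0.4, 0.3, -3.3]
width: 0.343
[0.5873 0.0442 0.2455] [ 0.0027  0.0003 -1.    ] [ 0.4295  0.3437 -3.341 ] [-0.0238  0.0136  0.0301]
```

```bash
python3 -m jog '[[[1,0,0,0.1,0,0,0],[1,0,0,0.2,0,0,0],[1,0,0,0.3,0,0,0],[1,0,0,0.35,0,0,0],[1,0,0,0.35,0,0,0]]]'; python3 -c "
from h import *
s=tool();print(s[0],s[1][:,2],s[2]['wrist_force'],s[2]['torque'])"
```

```text
time: 19.95
tool_pos: [0.5868, 0.0442, 0.2409]
tcp_rot: [2.466, 1.946, 0.001]
wrist_force: [0.1, 0.4, -2.6]
width: 0.343
[0.5868 0.0442 0.2409] [ 0.0007  0.0002 -1.    ] [ 0.1219  0.3972 -2.6392] [ 0.0403 -0.0472  0.0381]
```

```bash
python3 -m jog '[[[1,0,0,0.05,0,0,0],[1,0,0,0.1,0,0,0],[1,0,0,0.15,0,0,0],[1,0,0,0.15,0,0,0]]]'; python3 -c "
from h import *
s=tool();print(s[0],s[1][:,2],s[2]['wrist_force'],s[2]['torque'])"
```

```text
time: 20.45
tool_pos: [0.5868, 0.0442, 0.2395]
tcp_rot: [2.466, 1.946, 0.001]
wrist_force: [0.3, 0.3, -4.0]
width: 0.342
[0.5868 0.0442 0.2395] [ 0.0008  0.0002 -1.    ] [ 0.3079  0.2967 -4.0054] [-0.0098 -0.0096  0.0073]
```

```bash
python3 -m jog '[[[1,0,0,0.05,0,0,0],[1,0,0,0.1,0,0,0],[1,0,0,0.1,0,0,0]]]'; python3 -c "
from h import *
s=tool();print(s[0],s[1][:,2],s[2]['wrist_force'],s[2]['torque'])"
```

```text
time: 20.82
tool_pos: [0.5868, 0.0442, 0.2385]
tcp_rot: [2.466, 1.946, 0.001]
wrist_force: [0.5, -1.3, -3.7]
width: 0.344
[0.5868 0.0442 0.2385] [ 0.0009  0.0002 -1.    ] [ 0.485  -1.3089 -3.6834] [ 0.0256  0.0057 -0.0543]
```

```bash
python3 -m jog '[[[1,0,0,0.05,0,0,0],[1,0,0,0.1,0,0,0],[1,0,0,0.1,0,0,0]]]'
```

```text
time: 21.2
tool_pos: [0.5868, 0.0441, 0.2375]
tcp_rot: [2.466, 1.946, 0.001]
wrist_force: [-0.2, 0.0, -3.2]
width: 0.34
```

```bash
python3 -m jog '[[[1,0,0,0.05,0,0,0],[1,0,0,0.1,0,0,0],[1,0,0,0.1,0,0,0]]]'
```

```text
time: 21.58
tool_pos: [0.5868, 0.0442, 0.2365]
tcp_rot: [2.466, 1.946, 0.001]
wrist_force: [-0.3, 0.0, -3.5]
width: 0.341
```

```bash
python3 -m jog '[[[1,0,0,0.05,0,0,0],[1,0,0,0.1,0,0,0],[1,0,0,0.15,0,0,0],[1,0,0,0.15,0,0,0]]]'
```

```text
time: 22.08
tool_pos: [0.587, 0.0442, 0.2363]
tcp_rot: [2.466, 1.946, 0.002]
wrist_force: [-2.8, -0.2, 6.2]
width: 0.34
```

```bash
python3 -m jog '[[[1,0,0,0.05,0,0,0],[1,0,0,0.1,0,0,0],[1,0,0,0.15,0,0,0],[1,0,0,0.15,0,0,0]]]'
```

```text
time: 22.58
tool_pos: [0.5872, 0.0442, 0.2362]
tcp_rot: [2.466, 1.946, 0.002]
wrist_force: [-6.0, -1.2, 14.1]
width: 0.338
```

```bash
python3 -m jog '[[[1,0,0,-0.1,0,0,0],[1,0,0,-0.2,0,0,0],[1,0,0,-0.2,0,0,0]]]'; python3 -m jog '[[[0.55,0,0,0,0,0,0],[0.5,0,0,0,0,0,0],[0.4,0,0,0,0,0,0],[0.2,0,0,0,0,0,0],[0,0,0,0,0,0,0],[0,0,0,0,0,0,0],[0,0,0,0,0,0,0],[0,0,0,0,0,0,0]]]' 20
python3 - <<'E'
from h import *
snap("w16");s=tool();print(s[0],s[2]["width"],s[2]["wrist_force"])
E
```

```text
time: 22.95
tool_pos: [0.587, 0.0442, 0.2363]
tcp_rot: [2.466, 1.946, 0.002]
wrist_force: [-2.1, -0.5, 6.1]
width: 0.342
time: 23.95
tool_pos: [0.5868, 0.0442, 0.2355]
tcp_rot: [2.466, 1.946, 0.001]
wrist_force: [0.4, -0.6, 0.9]
width: 1.002
[0.5869 0.0442 0.2356] 1.0017591659772116 [-0.249   1.041  -0.0431]
```

View pics/w16.png

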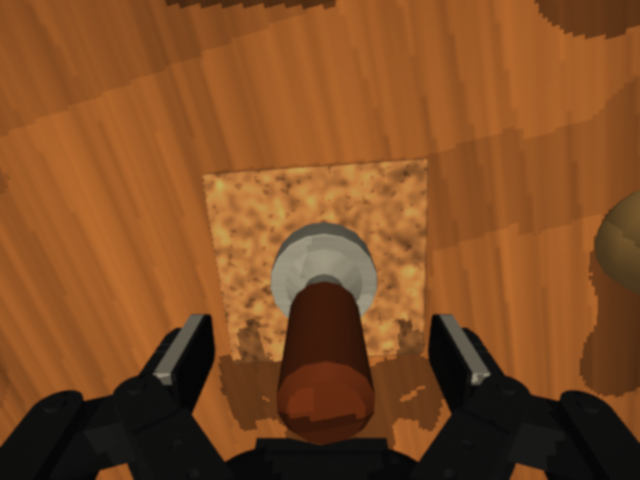

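The tamper stands free on the mat. I'll retract straight up, then look at the dispenser and mat from above.

```bash
python3 -m jog '[[[0,0,0,-1,0,0,0],[0,0,0,-3.5,0,0,0],[0,0,0,-7,0,0,0],[0,0,0,-11,0,0,0],[0,0,0,-15,0,0,0],[0,0,0,-17.5,0,0,0],[0,0,0,-17.5,0,0,0],[0,0,0,-17.5,0,0,0]]]'; python3 - <<'E'
from h import *
snap("w17");s=tool();c=lc("w17.json");print(s[0])
m=[(0,0)]
Rt=frame([0,0,-1],[-.35,-.937,0]);go([.53,-.16,.40],frame([0,0,-1],[.973,-.232,0]))
E
```

```text
time: 25.0
tool_pos: [0.5862, 0.0441, 0.4096]
tcp_rot: [-2.466, -1.946, 0.0]
wrist_force: [-0.8, -0.9, -0.6]
width: 1.005
[0.5861 0.0441 0.4088]
shift cm [-21.1528  -0.7035   0.8895] rv [-0.0018  0.0003 -0.0007] t 25.05
```

View pics/w17.png

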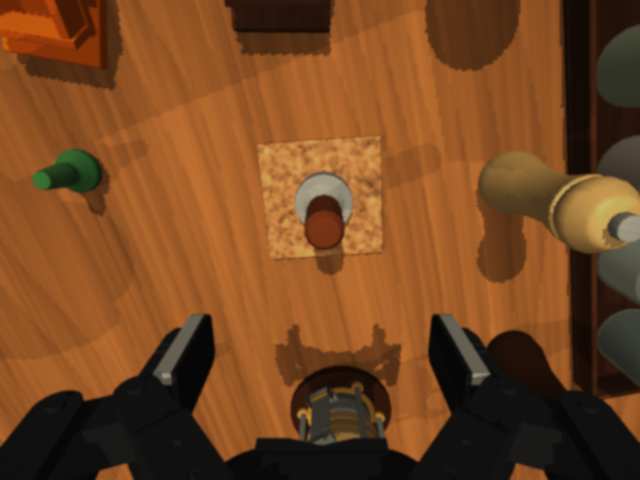

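```bash
python3 -m jog '[[[0,-6,0,0,0,0,0],[0,-12,0,0,0,0,0],[0,-18,0.5,0.5,0,0,0],[0,-23,1,0.8,0,0,0],[0,-26,1.5,0.9,0,0,0],[0,-26,1.5,0.9,0,0,0],[0,-26,1.5,0.9,0,0,0]]]'; python3 - <<'E'
from h import *
snap("w18");s=tool();print(s[0]);a=np.array([0,0,1.]);C=np.array([.547,-.2188,.0])
overlay2("w18",[(C,a,.076,.04,(0,255,255)),(C,a,.079,.034,(0,0,255)),(C,a,.108,.045,(255,0,255)),(C,a,.014,.062,(255,0,0))],"w18o",(225,130,200,200),3)
w=cv2.imread("pics/w18.png")[130:330,225:425];cv2.imwrite("pics/w18z.png",cv2.resize(w,None,fx=3,fy=3,interpolation=cv2.INTER_CUBIC))
for n in("scene","side"): cv2.imwrite(f"pics/{n}18.png",bot.read_camera(n)[:,:,::-1])
E
```

```text
time: 25.92
tool_pos: [0.5405, -0.2117, 0.4]
tcp_rot: [-2.465, -1.944, -0.0]
wrist_force: [0.9, 1.8, -0.2]
width: 1.0
[ 0.5407 -0.2113  0.4004]
```

View pics/w18z.png

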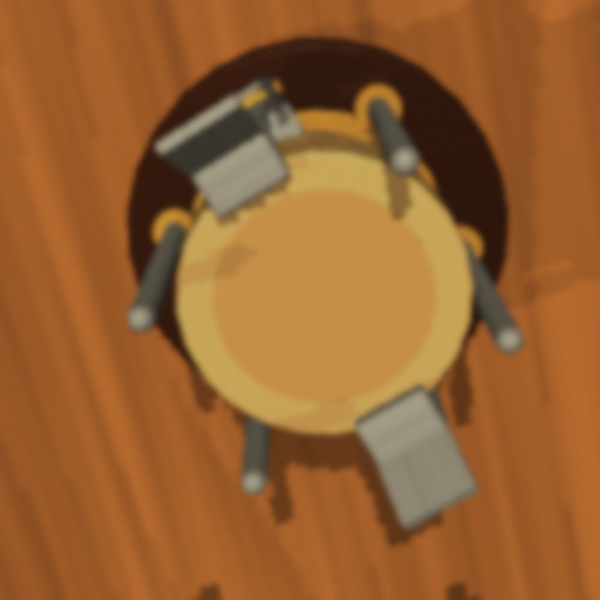

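View pics/w18o.png

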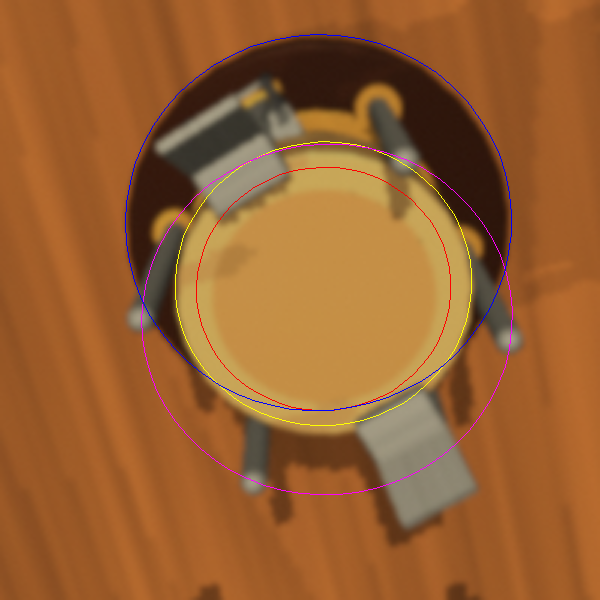

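View pics/side18.png

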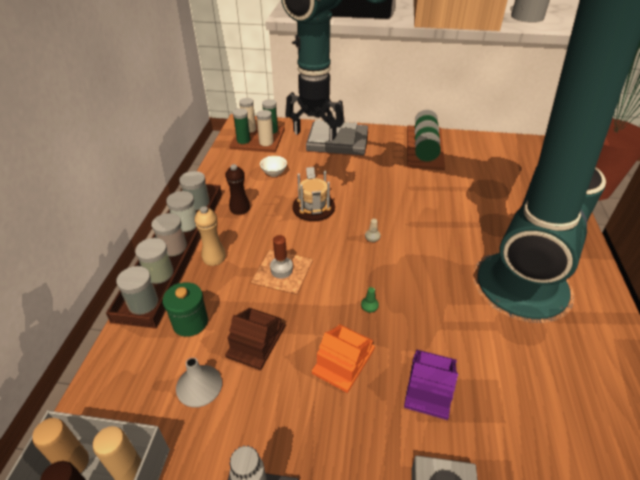

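```bash
python3 - <<'E'
from h import *
c=lc("w18.json");f=lambda x,y:(x/3+225-.33,y/3+130-.33)
for z in(.078,.081,.084):
    p=plane(None,[f(255,197),f(391,405)],z,c);print(z,p,np.linalg.norm(p[0]-p[1]),p.mean(0))
# tilt/extents of the coaster: left,right,bottom, top edges
p=plane(None,[f(176,290),f(474,290),f(325,435),f(325,150)],.076,c);print(p,np.linalg.norm(p[0]-p[1]),np.linalg.norm(p[2]-p[3]),p[:2].mean(0),p[2:].mean(0))
r=plane(None,[f(140,318),f(509,340),f(404,160),f(253,482)],.108,c);print("rods",r.mean(0))
# tabs before/after
k=plane(None,[f(208,115),f(441,508)],.107,c);print(k,np.linalg.norm(k[0]-k[1]))
# tamper on mat from w17 
c=lc("w17.json");print("foot",plane(None,[(324,199)],.028,c),"end",plane(None,[(324,231)],.116,c))
E
```

```text
0.078 [[ 0.5354 -0.1893  0.078 ]
 [ 0.5579 -0.2551  0.078 ]] 0.0695040482075735 [ 0.5466 -0.2222  0.078 ]
0.081 [[ 0.5357 -0.1887  0.081 ]
 [ 0.5579 -0.2538  0.081 ]] 0.06878808394869189 [ 0.5468 -0.2213  0.081 ]
0.084 [[ 0.5359 -0.1881  0.084 ]
 [ 0.5579 -0.2525  0.084 ]] 0.06807211968981036 [ 0.5469 -0.2203  0.084 ]
[[ 0.5083 -0.2096  0.076 ]
 [ 0.5865 -0.2283  0.076 ]
 [ 0.5379 -0.2606  0.076 ]
 [ 0.5559 -0.182   0.076 ]] 0.08040965031550953 0.08071318930297226 [ 0.5474 -0.2189  0.076 ] [ 0.5469 -0.2213  0.076 ]
rods [ 0.5465 -0.2188  0.108 ]
[[ 0.532  -0.1622  0.107 ]
 [ 0.5647 -0.2738  0.107 ]] 0.11620505753719612
foot [[0.5888 0.0468 0.028 ]] end [[0.5875 0.0438 0.116 ]]
```

```bash
python3 -m jog '[[[0,0,0,-3,0,0,0],[0,0,0,-3,0,0,0],[0,0,0,-3,0,0,0]]]'; python3 -c "
from workcell import bot
print(bot.finish_job())"
```

```text
time: 26.45
tool_pos: [0.5408, -0.2115, 0.4311]
tcp_rot: [2.465, 1.947, 0.001]
wrist_force: [-0.3, 0.6, -0.5]
width: 1.002
the job is handed in; nothing more can be done
None
```

I drew the tamper out of its slanting block and pressed the pile about 23 mm down until the plate stopped. I held it there at roughly 20 N for a little over a second. I then set the tamper down on the mat, let go and moved the arm clear, and handed the job in at about 26.5 s of the 51 s allowed. The hand-in gave no verdict.

**Checks that passed:**
- **Keepers:** both are closed, with the nose tips 68 to 69.5 mm apart; fully closed would be 68 mm.
- **Pile:** it is held down, with its top about 76 mm above the table. It looks level and sits within about 2 to 3 mm of the dispenser's axis.
- **Tamper:** it stands free and upright on the cork, about 6 mm from the mat's centre.
- **Bystanders:** none had visibly moved in the last side picture.

**Checks that disagreed:**
- **Sideways force:** I saw about 6 N sideways while pressing and again on the mat, probably from the arm flexing. It stayed well under the force limits.
- **Contact height:** the tamper touched the mat about 2.5 mm lower than I had predicted. I found that contact by force.
- **Camera positions:** the scene and side cameras differed by up to about 7 mm on positions, so I relied on the wrist camera.
- **Level of plate and coaster:** I judged this only from pictures. I never measured the plate's angle under the pile directly.

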